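# Reload the soldering jigs and clip the brackets down

### The arm

A 7-joint arm with a two-finger parallel gripper is mounted at the origin on the work surface. World frame = base frame: x ahead of the robot, y to its left, z up, the work surface at z = 0. Lengths are in mm, angles in rad, forces in N, time in s.
With the tool pointing down it reaches from about 350 to 900 mm from the base axis. Payload 8.1 kg.
Tool frame: the origin (TCP) lies midway between the tips of the shut fingers; the grasp point (between the pads) lies 19 mm behind it (r.grip_depth is the distance from the TCP to the grasp point, in mm); z points along the fingers, y is the line along which they close (so a half turn about z gives the same grasp; the last joint's range is limited). The gripper opens to 92 mm and grips with 3 to 60 N. Pads are 19 mm wide; open, the fingers measure 130 mm over their backs; the gripper's body (75 mm by 190 mm) begins 47 mm behind the grasp point.
Start: joints at [-1.437, 0.434, 0.025, 1.573, -0.012, 1.134, -0.075], TCP at [146.648, 607.566, 226.742] pointing down, gripper open.
Joint ranges: [-2.62, 2.62], [-0.44, 2.09], [-1.27, 1.32], [0.08, 2.57], [-1.32, 4.46], [0.12, 2], [-2.74, 2.74]. Speed limits (rad/s): [2.22, 2.22, 3.01, 3.01, 3.14, 3.14, 3.14].

### API

Orientations are given as a rotation vector (axis times angle).
In Python, from cell import r gives the robot as it stands.
- The arm moves only by the shell command python3 -m pendant 'ROWS' [FORCE]. ROWS is JSON, a list of rows, each an object with "linear": the shift along the tool's x, y, z in m, a list of three; "rotation": the turn, a rotation vector about the tool's x, y, z in degrees, a list of three; "fingers": the gripper's target within -1 to 1 (shut at 1, half-way at 0, fully open at -1). A call has 1 to 10 rows; each row is the pose to reach, as a shift and turn from the pose commanded when the call began, along the tool's axes at that moment; what a row does not reach only later rows make up. A row lasts 1/12 s, in which the tool goes at most 41.7 mm and 7.16 degrees, less where a joint would pass 70% of its speed; a pose out of reach is approached as far as the arm can. A call with a gripper value outside its range is refused whole. The fingers move at their own pace and stop on an object; FORCE is the grip in N (left out, the last holds). Time passes only in rows, so rows that repeat a pose let the fingers close. It gives the time, the measured TCP pose, the force, the opening and the grip force at its end, in the units of the state.
- r.get_obs(): the state, without advancing time (a new reading comes with each control period).
- r.camera(name): name is "scene" or "top" or "wrist"; returns a dict with "image" (420x560x3 uint8, red, green, blue), "intrinsics" (3x3 intrinsics, pixels), "R" (3x3) and "t" (3): a world point X has camera coordinates R X + t. Camera axes: x right, y down, z forward; pixel columns grow to the right and rows downward; lengths in mm; the calibration is good to about 2 mm. A picture is of the moment at which its call begins. There is no depth.
- r.sign_off(): hands the job in; it is judged then, once.
The state is a dict: "clock": time; "joint_pos": joint angles; "joint_velocities": joint speeds; "tau": joint torques, N m; "tcp_pos": TCP position; "tool_rot": TCP orientation; "force": force on the tool from outside, world axes, zero at the start; "moment": the same for the moment, N m; "finger_gap": finger opening in mm; "gripper_force": force on a finger pad.
Only numpy, scipy, OpenCV 4.12 (cv2) and the standard library are available. Lean on these libraries where they do the work, as an engineer would, in place of code of your own. Each camera call takes 0.05 s, during which the arm holds its last target. There are 200 camera calls.

### The job

Take the spring clip off the finished bracket (brown, with a silver solder bead) and stand that bracket on its foot on the firebrick slab to cool. Set every raw copper bracket that is on the bench into the jig whose recess matches the outline of its foot, foot flat in the recess, and squeeze a spring clip open and let it close over the middle of each bracket's flange and the post behind it, gripping both. Any clip not needed belongs on the wooden storage rail; leave the torch, flux jar, solder reel and brush where they are.

Things in the scene. Friction and masses are not known exactly. Their poses are not given: they have to be found in the camera images.
- bracket_square_mid (a point): Raw bright copper L-bracket, 6 thick, standing on its foot (mm). Foot 56 x 80, seen from above a plain rectangle; full-width upright flange at the rear, 60 high. 0.2-0.45 kg. May be absent. Point: 30 above the underside, mid-width, 5 in front of mid-flange; x from foot front to flange (flange x +2..+8, foot x -72..+8), y along the flange, z up. Lift by the flange's side edges (56 apart along y).
- bracket_round_mid (a point): Raw bright copper L-bracket, 6 thick, standing on its foot (mm). Foot 56 x 80, seen from above with a half-round front (radius 28); full-width upright flange at the rear, 60 high. 0.2-0.45 kg. May be absent. Point: 30 above the underside, mid-width, 5 in front of mid-flange; x from foot front to flange (flange x +2..+8, foot x -72..+8), y along the flange, z up. Lift by the flange's side edges (56 apart along y).
- bracket_tongue_mid (a point): Raw bright copper L-bracket, 6 thick, standing on its foot (mm). Foot 56 x 80, seen from above stepped: 56 wide for the rear 44, then a tongue 30 wide, 36 long; full-width upright flange at the rear, 60 high. 0.2-0.45 kg. May be absent. Point: 30 above the underside, mid-width, 5 in front of mid-flange; x from foot front to flange (flange x +2..+8, foot x -72..+8), y along the flange, z up. Lift by the flange's side edges (56 apart along y).
- bracket_done_mid (a point): Finished bracket, same shape and size as the raw round one, brown, silver solder bead in its inner corner; in the round jig under clip1 at the start. Point: 30 above the underside, mid-width, 5 in front of mid-flange; x from foot front to flange (flange x +2..+8, foot x -72..+8), y along the flange, z up. Lift by the flange's side edges (56 apart along y).
- jig_square: Fixed jig for the bracket with a foot that is a plain rectangle (mm). Slab 122 x 92; recess floor 15 above the origin; round the foot's front (x under -22) a rim 8 high, lead-in slope above, clearance 2 beside and 3 in front. Steel post behind, 30 wide in y, x +8..+16, top (bevelled in front) 75 up, level with a seated flange; both together 14 thick, middle x +9. Origin: underside, 45 below a seated bracket's point; same axes.
- jig_round: Fixed jig for the bracket with a foot with a half-round front (mm). Slab 122 x 92; recess floor 15 above the origin; round the foot's front (x under -22) a rim 8 high, lead-in slope above, clearance 2 beside and 3 in front. Steel post behind, 30 wide in y, x +8..+16, top (bevelled in front) 75 up, level with a seated flange; both together 14 thick, middle x +9. Origin: underside, 45 below a seated bracket's point; same axes.
- jig_tongue: Fixed jig for the bracket with a foot stepped to a tongue in front (mm). Slab 122 x 92; recess floor 15 above the origin; round the foot's front (x under -20) a rim 8 high, lead-in slope above, clearance 2 beside and 3 in front. Steel post behind, 30 wide in y, x +8..+16, top (bevelled in front) 75 up, level with a seated flange; both together 14 thick, middle x +9. Origin: underside, 45 below a seated bracket's point; same axes.
- clip1_grip (a point): Orange sprung clip, peg-like, 98 high, 28 wide (y), 0.1 kg, jaws down (mm). Squeeze the black handle ends along x (58 apart outside on a 14 mm edge; 29 at the stop, 17 N): jaws open to 33; they grip with 11 N. Point: midway between the ends, 88 above the jaw tips, 10 below the top. Pads 2-14 and pivot pin (stop) 40 above the tips. At the start on the finished bracket and post, tips 30 below the edge.
- clip2_grip (a point): Clip just like clip1, same point (88 mm above the jaw tips), x the way it opens, y along the clamped edge, z up. At the start on the storage rail, tips 30 mm below its top edge.
- clip3_grip (a point): Clip just like clip1, same point (88 mm above the jaw tips), x the way it opens, y along the clamped edge, z up. At the start on the storage rail, tips 30 mm below its top edge.
- rail: Fixed wooden storage rail for clips: upright board 14 mm thick (x), 280 mm long (y), top edge 75 mm above the origin, on a foot 70 x 300 x 12 mm. Origin: underside, middle. A clip hung as at the start is at x = 0 with its point 133 mm above the origin.
- slab: Cream firebrick cooling slab, 150 x 150 mm, 30 mm high, fixed; origin at the centre of its underside. The finished bracket stands on it with its whole foot or nearly so.
- torch: yellow gas canister (72 mm across) with a red and black torch head, standing, 240 mm high; a bystander, origin under its centre
- flux: low flux jar with a white cap, 68 mm across, 55 mm high; a bystander, origin under its centre
- reel: blue solder reel lying flat, 84 mm across, 43 mm high; a bystander, origin under its centre
- brush: brush lying beyond the jigs; a bystander
Things that resemble listed ones, but are neither listed nor needed, are in the scene too. Leave any yellow look-alike of the part that bears bracket_tongue_mid alone. Leave any yellow look-alike of the part that bears bracket_done_mid alone.

How it is judged:
By the outcome, as a careful person would: the job done as asked, in the order asked, and still so for the second after the job is handed in, with the robot touching nothing.
Of bracket_square, bracket_round, bracket_tongue only 2 to 3 are there at a start; the rules pass over those that are not, and their reading is None.
At some moment in a run one of bracket_square, bracket_round, bracket_tongue may be knocked a few centimetres aside while the robot is not near it.
It also fails if it takes over 210 s, if anything falls off the work surface, if the arm or the gripper's body presses on something with over 40 N, if the wrist force passes 120 N, or if a joint passes its speed limit or range.

## Working session

There is one attempt and no reset: what is moved stays moved. The work goes in short steps, Python scripts to look and compute and a shell command to move; the robot and the scene stay as the last step left them, time stands still between calls to the robot, and variables do not carry over. Pictures are saved under pics/ and viewed, at most 14 in all, crops included, and the job is handed in when it is done.

```bash
ls; mkdir -p pics
python3 - <<'E'
from cell import r
import cv2
for n in ["scene","top"]:
    c=r.camera(n); cv2.imwrite(f"pics/{n}0.png",c["image"][:,:,::-1]); print(n,c["intrinsics"],c["R"],c["t"])
o=r.get_obs(); print(o["tcp_pos"],o["tool_rot"],o["finger_gap"],o["clock"])
E
```

```text
pics
scene [[542.23351982   0.         279.11651869]
 [  0.         542.23351982 213.69973126]
 [  0.           0.           1.        ]] [[ 8.52017917e-01  5.23512625e-01  1.95736963e-05]
 [ 2.84666972e-01 -4.63264727e-01 -8.39255925e-01]
 [-4.39352005e-01  7.15066657e-01 -5.43736602e-01]] [-486.97662947  -59.59993325 1753.68014167]
top [[452.61025852   0.         277.4647716 ]
 [  0.         452.61025852 208.91836743]
 [  0.           0.           1.        ]] [[ 0.00267985 -0.9998988  -0.01397153]
 [-0.99486668 -0.00125249 -0.1011866 ]
 [ 0.10115886  0.01417098 -0.99476935]] [   3.95135941  555.38173155 1186.02042416]
[146.58281101 607.0978393  226.02609762] [-3.71260383e-01 -3.11956020e+00  2.19470119e-03] 91.65337005015795 0.1
```

View pics/scene0.png

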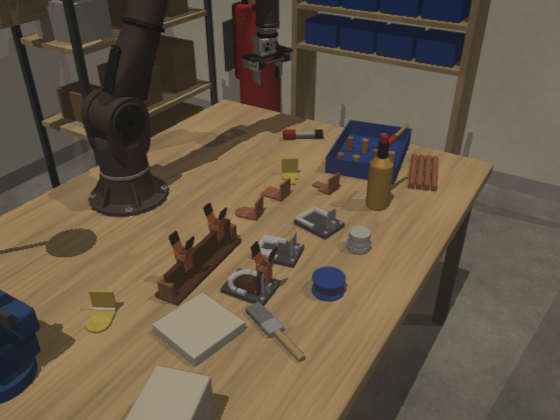

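View pics/top0.png

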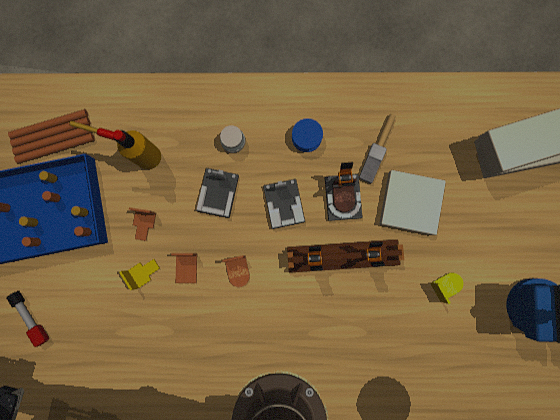

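The scene holds raw tongue (top px 142,223), square (185,268) and round (236,270) brackets. The jigs are square (217,193), tongue (284,205) and round holding the done bracket (343,195). The slab is at (412,203), and the rail at (343,256) carries clips 2 and 3. Next I'll enlarge the view.

Run:
```python
import cv2
a=cv2.imread("pics/top0.png")[110:305,110:460]; cv2.imwrite("pics/topc.png",cv2.convertScaleAbs(cv2.resize(a,None,fx=2.28,fy=2.28,interpolation=cv2.INTER_CUBIC),alpha=1.5))
a=cv2.imread("pics/scene0.png")[160:365,140:360]; cv2.imwrite("pics/scenec.png",cv2.convertScaleAbs(cv2.resize(a,None,fx=2.9,fy=2.9,interpolation=cv2.INTER_CUBIC),alpha=1.5))
```

```text
(no output)
```

View pics/topc.png

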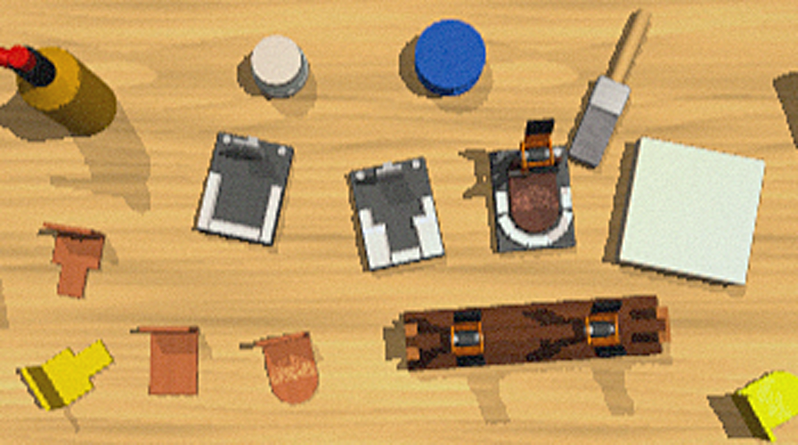

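View pics/scenec.png

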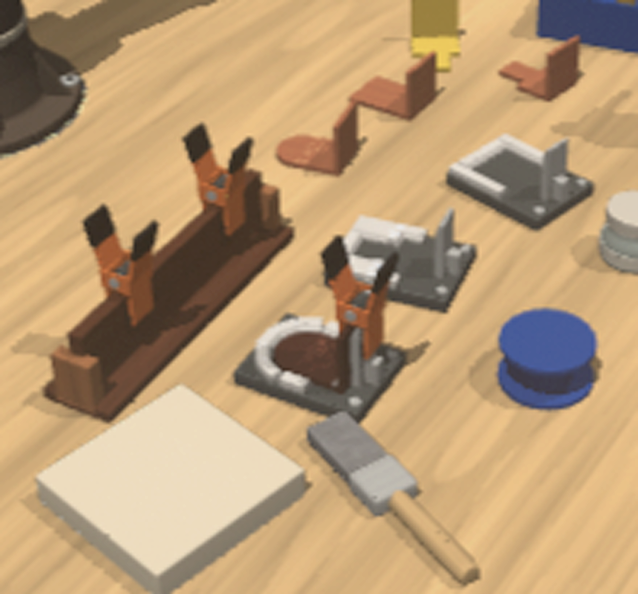

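The crops show all three jigs with their posts on the +x side. Flanges are at +x too, and the clips open along x. Next I need rough positions.

```bash
cat > h.py <<'E'
from cell import r
import numpy as np, cv2
from scipy.spatial.transform import Rotation as Ro
from scipy.optimize import minimize
def back(c,u,v,z):
    K=c["intrinsics"];R=np.array(c["R"]);t=np.array(c["t"])
    d=R.T@np.linalg.solve(K,[u,v,1.]);o=-R.T@t
    return o+d*(z-o[2])/d[2]
def proj(c,X):
    p=(np.asarray(X,float)@np.array(c["R"]).T+c["t"])@np.array(c["intrinsics"]).T
    return p[:,:2]/p[:,2:]
def w(pose,P):
    x,y,a=pose;P=np.asarray(P,float);q=P.copy()
    q[:,0]=x+np.cos(a)*P[:,0]-np.sin(a)*P[:,1];q[:,1]=y+np.sin(a)*P[:,0]+np.cos(a)*P[:,1];return q
def foot(k):
    if k=="s":return [(np.array([(-72,-28),(8,-28),(8,28),(-72,28)]))]
    if k=="t":return [np.array([(-36,-28),(8,-28),(8,28),(-36,28)]),np.array([(-72,-15),(8,-15),(8,15),(-72,15)])]
    th=np.linspace(np.pi/2,1.5*np.pi,25);return [np.array([(8,28)]+[(-44+28*np.cos(t),28*np.sin(t)) for t in th]+[(8,-28)])]
def ext(p,z0,z1):return np.vstack([np.c_[p,np.full(len(p),z)] for z in (z0,z1)])
def bracket(k,z=0):
    return [ext(f,z,z+6) for f in foot(k)]+[ext(np.array([(2,-28),(8,-28),(8,28),(2,28)]),z,z+60)]
S=8
def sil(c,pose,parts,box):
    x0,y0,x1,y1=box;m=np.zeros(((y1-y0)*S//1,(x1-x0)*S),np.uint8)
    for P in parts:
        q=(proj(c,w(pose,P))-[x0,y0]+.5)*S
        cv2.fillConvexPoly(m,cv2.convexHull(q.astype(np.float32)).round().astype(np.int32),255)
    return cv2.resize(m,(x1-x0,y1-y0),interpolation=cv2.INTER_AREA)/255.
def fit(obs,pose0,parts,scale=(1,1,.02)):
    # obs: list of (cam, mask(float), box)
    s=np.array(scale)
    def L(p):
        e=0
        for c,m,b in obs:
            q=sil(c,np.array(pose0)+p*s,parts,b);mm=m[b[1]:b[3],b[0]:b[2]]
            e+=np.abs(q-mm).sum()/mm.sum()
        return e
    best=minimize(L,[0,0,0],method="Nelder-Mead",options=dict(initial_simplex=[[0,0,0],[8,0,0],[0,8,0],[0,0,8]],xatol=.05,fatol=1e-4))
    best=minimize(L,best.x,method="Nelder-Mead",options=dict(initial_simplex=best.x+np.array([[0,0,0],[3,0,0],[0,3,0],[0,0,3]]),xatol=.05,fatol=1e-4))
    return np.array(pose0)+best.x*s,best.fun
def copper(im):
    h=cv2.cvtColor(im,cv2.COLOR_RGB2HSV).astype(int)
    return h
E
python3 - <<'E'
from h import *
c=r.camera("top");s=r.camera("scene")
for n,u,v,z in [("tong",145,212,60),("sq",183,254,60),("rnd",232,259,60),("jsq",215,190,15),("jt",283,203,15),("jr",343,196,15),("railL",286,257,75),("railR",402,252,75),("slab",412,203,30)]:
    print(n,back(c,u,v,z).round(0))
for nm,cc,pts in [("top",c,[(185,272),(137,235),(240,272),(100,20),(150,330),(230,330),(190,270)]),("scene",s,[(250,212),(274,194),(322,186),(200,270),(300,180)])]:
    h=cv2.cvtColor(cc["image"],cv2.COLOR_RGB2HSV)
    for p in pts: print(nm,p,h[p[1],p[0]])
E
```

```text
tong [544. 352.  60.]
sq [434. 249.  60.]
rnd [422. 122.  60.]
jsq [608. 176.  15.]
jt [573. -10.  15.]
jr [ 592. -173.   15.]
railL [427. -18.  75.]
railR [ 441. -313.   75.]
slab [ 572. -354.   30.]
top (185, 272) [ 12 177 130]
top (137, 235) [ 10 169 127]
top (240, 272) [ 10 176 136]
top (100, 20) [18 56 91]
top (150, 330) [ 18 138 150]
top (230, 330) [ 18 135 145]
top (190, 270) [ 11 169 131]
scene (250, 212) [ 10 132 114]
scene (274, 194) [ 10 137 125]
scene (322, 186) [ 10 137 123]
scene (200, 270) [ 13 112  48]
scene (300, 180) [ 17 105 148]
```

```bash
cat >> h.py <<'E'
def cmask(c):
    h=cv2.cvtColor(c["image"],cv2.COLOR_RGB2HSV).astype(int)
    return ((h[...,0]<15.)&(h[...,1]>95)&(h[...,2]>50)).astype(float)
def fitb(k,pose0,cams,z=0,m=25):
    obs=[]
    for c in cams:
        p=np.vstack([proj(c,w(pose0,P)) for P in bracket(k,z)]);H,W=c["image"].shape[:2]
        b=np.r_[np.maximum(p.min(0)-m,0),np.minimum(p.max(0)+m,[W,H])].astype(int)
        M=cmask(c);n,lab,st,_=cv2.connectedComponentsWithStats(M[b[1]:b[3],b[0]:b[2]].astype(np.uint8))
        i=1+st[1:,4].argmax();M2=np.zeros_like(M);M2[b[1]:b[3],b[0]:b[2]]=lab==i
        obs.append((c,M2,b))
    return fit(obs,pose0,bracket(k,z))
E
python3 - <<'E'
from h import *
c=r.camera("top");s=r.camera("scene")
for k,p0 in [("t",(544,352,-.15)),("s",(430,249,0.)),("r",(420,122,.15))]:
    for cams in ([c,s],[c],[s]):
        print(k,[np.round(q,3) for q in fitb(k,p0,cams,m=8 if s in cams else 10)])
print(r.get_obs()["joint_pos"])
w_=r.camera("wrist");print(w_["intrinsics"],w_["R"],w_["t"],-w_["R"].T@w_["t"])
E
```

```text
Traceback (most recent call last):
ValueError: The truth value of an array with more than one element is ambiguous. Use a.any() or a.all()
```

Run:
```python
from h import *
c=r.camera("top");s=r.camera("scene")
for k,p0 in [("t",(544,352,-.15)),("s",(430,249,0.)),("r",(420,122,.15))]:
    for cams in ([c,s],[c],[s]):
        print(k,[np.round(q,3) for q in fitb(k,p0,cams,m=8)])
w_=r.camera("wrist");print(w_["intrinsics"],w_["R"],w_["t"],-np.array(w_["R"]).T@w_["t"])
```

```text
t [array([ 5.45277e+02,  3.69734e+02, -1.64000e-01]), np.float64(0.217)]
t [array([ 5.45100e+02,  3.69756e+02, -1.60000e-01]), np.float64(0.136)]
t [array([ 5.45472e+02,  3.70234e+02, -1.63000e-01]), np.float64(0.079)]
s [array([4.30197e+02, 2.53765e+02, 1.70000e-02]), np.float64(0.289)]
s [array([4.30193e+02, 2.53747e+02, 1.70000e-02]), np.float64(0.028)]
s [array([4.29627e+02, 2.55859e+02, 4.50000e-02]), np.float64(0.257)]
r [array([4.18669e+02, 1.20282e+02, 2.33000e-01]), np.float64(0.34)]
r [array([4.18667e+02, 1.19826e+02, 2.17000e-01]), np.float64(0.12)]
r [array([4.18298e+02, 1.21855e+02, 2.66000e-01]), np.float64(0.215)]
[[374.17450978   0.         279.32774902]
 [  0.         374.17450978 214.18320981]
 [  0.           0.           1.        ]] [[ 2.34651057e-01  9.72079575e-01 -4.26986885e-04]
 [ 9.41090126e-01 -2.27060420e-01  2.50585198e-01]
 [ 2.43491801e-01 -5.92019146e-02 -9.68094456e-01]] [-624.73065639  -31.50697497  389.57538004] [ 81.38620102 623.19753209 384.77419548]
```

```bash
cat > d.py <<'E'
# usage: d.py x y z(TCP,mm) yaw(deg) : shift/turn in tool axes from present pose
import sys
from h import *
o=r.get_obs();R=Ro.from_rotvec(o["tool_rot"])
if len(sys.argv)>1:
    x,y,z,a=map(float,sys.argv[1:5])
    T=Ro.from_euler("z",a,degrees=True)*Ro.from_matrix(np.diag([-1,1,-1.]))
    print("lin",(R.inv().apply(np.array([x,y,z])-o["tcp_pos"])/1000).round(4),"rot",np.degrees((R.inv()*T).as_rotvec()).round(2))
y=R.apply([0,1,0]);print("tcp",np.round(o["tcp_pos"],1),"yaw",np.degrees(np.arctan2(-y[0],y[1])).round(2),"gap",round(o["finger_gap"],1),"gf",o["gripper_force"],"F",np.round(o["force"],1),"t",o["clock"],"j7",round(o["joint_pos"][6],2))
E
python3 d.py 530 -80 260 -90; python3 d.py 530 -80 260 90;python3 d.py 500 100 260 -90
```

```text
lin [-0.534  -0.5784 -0.0333] rot [-0.    0.   76.43]
tcp [146.7 607.5 226.7] yaw -13.57 gap 91.7 gf 0.0 F [0.6 0.2 0.6] t 0.45 j7 -0.08
lin [-0.534  -0.5784 -0.0333] rot [  -0.     -0.   -103.57]
tcp [146.7 607.5 226.7] yaw -13.57 gap 91.7 gf 0.0 F [0.6 0.2 0.6] t 0.45 j7 -0.08
lin [-0.4626 -0.4105 -0.0333] rot [-0.    0.   76.43]
tcp [146.7 607.5 226.7] yaw -13.57 gap 91.7 gf 0.0 F [0.6 0.2 0.6] t 0.45 j7 -0.08
```

```bash
python3 -m pendant '[{"linear":[-0.267,-0.289,-0.033],"rotation":[0,0,38],"fingers":-1},{"linear":[-0.267,-0.289,-0.033],"rotation":[0,0,38],"fingers":-1},{"linear":[-0.267,-0.289,-0.033],"rotation":[0,0,38],"fingers":-1},{"linear":[-0.267,-0.289,-0.033],"rotation":[0,0,38],"fingers":-1},{"linear":[-0.267,-0.289,-0.033],"rotation":[0,0,38],"fingers":-1},{"linear":[-0.534,-0.578,-0.033],"rotation":[0,0,76.4],"fingers":-1},{"linear":[-0.534,-0.578,-0.033],"rotation":[0,0,76.4],"fingers":-1},{"linear":[-0.534,-0.578,-0.033],"rotation":[0,0,76.4],"fingers":-1},{"linear":[-0.534,-0.578,-0.033],"rotation":[0,0,76.4],"fingers":-1},{"linear":[-0.534,-0.578,-0.033],"rotation":[0,0,76.4],"fingers":-1}]' 30; python3 d.py 530 -80 260 -90
```

```text
clock: 1.28
tcp_pos: [349.8, 242.6, 250.1]
tool_rot: [-2.133, -2.306, -0.002]
force: [0.9, 0.0, 0.0]
finger_gap: 92.0
gripper_force: 0.0
lin [-0.3356  0.1545 -0.0102] rot [ 0.02 -0.06  4.46]
tcp [349.8 242.6 250.1] yaw -85.54 gap 92.0 gf 0.0 F [0.9 0.  0. ] t 1.2833 j7 -0.61
```

```bash
python3 -m pendant '[{"linear":[-0.3356,0.1545,-0.01],"rotation":[0,0,4.46],"fingers":-1},{"linear":[-0.3356,0.1545,-0.01],"rotation":[0,0,4.46],"fingers":-1},{"linear":[-0.3356,0.1545,-0.01],"rotation":[0,0,4.46],"fingers":-1},{"linear":[-0.3356,0.1545,-0.01],"rotation":[0,0,4.46],"fingers":-1},{"linear":[-0.3356,0.1545,-0.01],"rotation":[0,0,4.46],"fingers":-1},{"linear":[-0.3356,0.1545,-0.01],"rotation":[0,0,4.46],"fingers":-1},{"linear":[-0.3356,0.1545,-0.01],"rotation":[0,0,4.46],"fingers":-1},{"linear":[-0.3356,0.1545,-0.01],"rotation":[0,0,4.46],"fingers":-1},{"linear":[-0.3356,0.1545,-0.01],"rotation":[0,0,4.46],"fingers":-1},{"linear":[-0.3356,0.1545,-0.01],"rotation":[0,0,4.46],"fingers":-1}]'; python3 d.py 530 -80 260 -90
python3 - <<'E'
from h import *
c=r.camera("wrist");np.save("pics/w1.npy",c,allow_pickle=True)
cv2.imwrite("pics/w1.png",cv2.convertScaleAbs(cv2.resize(c["image"][:,:,::-1],(800,600),interpolation=cv2.INTER_CUBIC),alpha=1.4))
E
```

```text
clock: 2.12
tcp_pos: [533.5, -85.0, 260.5]
tool_rot: [2.22, 2.215, -0.002]
force: [-0.5, -0.3, 0.2]
finger_gap: 91.9
gripper_force: 0.0
lin [ 0.0049 -0.0035  0.0005] rot [ 0.17  0.25 -0.12]
tcp [533.5 -85.  260.5] yaw -90.12 gap 91.9 gf 0.0 F [-0.5 -0.3  0.2] t 2.1167 j7 0.29
```

View pics/w1.png

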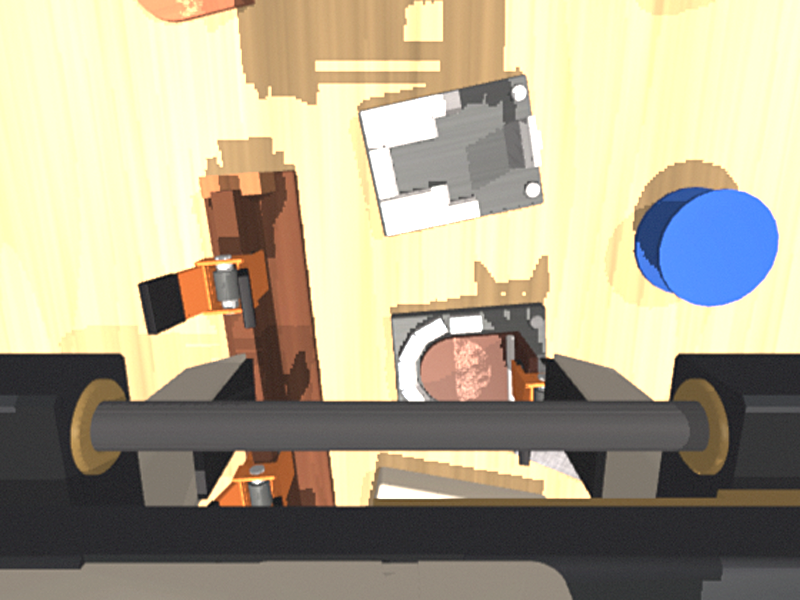

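The wrist view shows the tongue jig at (450,155), the round jig at (470,350), partly hidden by the gripper, and the rail. I'll shift −y for a clean view of the round jig.

```bash
python3 -m pendant '[{"linear":[-0.041,-0.007,0],"rotation":[0,0,0],"fingers":-1},{"linear":[-0.082,-0.014,0],"rotation":[0,0,0],"fingers":-1},{"linear":[-0.123,-0.02,0],"rotation":[0,0,0],"fingers":-1},{"linear":[-0.16,-0.025,0],"rotation":[0,0,0],"fingers":-1},{"linear":[-0.17,-0.025,0],"rotation":[0,0,0],"fingers":-1},{"linear":[-0.17,-0.025,0],"rotation":[0,0,0],"fingers":-1},{"linear":[-0.17,-0.025,0],"rotation":[0,0,0],"fingers":-1}]'
python3 - <<'E'
from h import *
c=r.camera("wrist");np.save("pics/w2.npy",c,allow_pickle=True)
c1=np.load("pics/w1.npy",allow_pickle=True).item()
def cr(c,u,v,n=100,s=4):
    return cv2.resize(c["image"][v:v+n*3//2,u:u+n,::-1],None,fx=s,fy=s,interpolation=cv2.INTER_CUBIC)
u,v=proj(c,[[580,-170,20]])[0].astype(int);print(u,v)
a=cr(c1,235,45,140,2.8);b=cr(c,u-70,max(v-80,0),140,2.8)
cv2.imwrite("pics/w2.png",cv2.convertScaleAbs(np.hstack([a,b]),alpha=1.2));print(a.shape,u-70,max(v-80,0))
E
```

```text
clock: 2.75
tcp_pos: [507.4, -246.2, 259.6]
tool_rot: [-2.214, -2.227, -0.001]
force: [1.3, 0.8, 0.6]
finger_gap: 91.6
gripper_force: 0.0
350 108
(588, 392, 3) 280 28
```

View pics/w2.png

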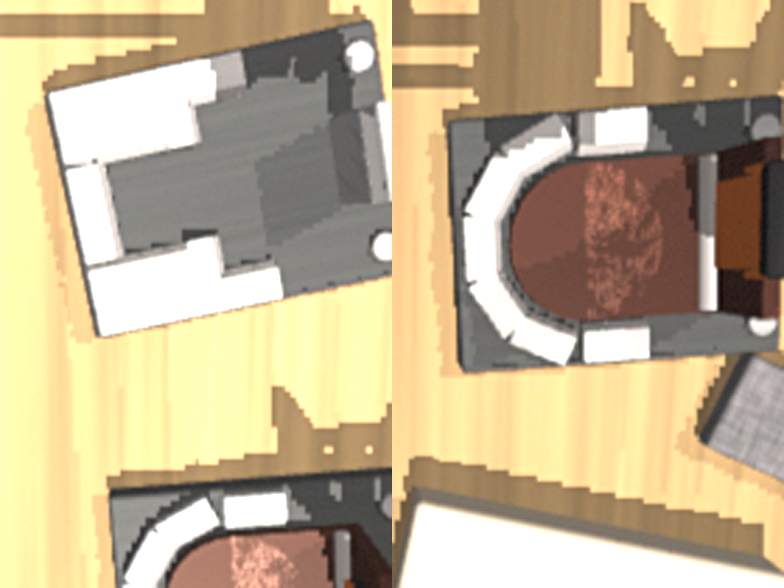

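Left crop: the tongue jig's slab corners are (48,93), (373,20) and (98,337). Right crop: the done round bracket sits in its recess, with the foot tip at (511,240), the flange at (708,155–310) and clip1 behind it.

Run:
```python
from h import *
c1=np.load("pics/w1.npy",allow_pickle=True).item();c2=np.load("pics/w2.npy",allow_pickle=True).item()
A=lambda u,v,z:back(c1,235+(u+.5)/2.8-.5,45+(v+.5)/2.8-.5,z)[:2].round(1)
B=lambda u,v,z:back(c2,280+(u-392+.5)/2.8-.5,28+(v+.5)/2.8-.5,z)[:2].round(1)
C=lambda u,v,z:back(c1,(u+.5)*.7-.5,(v+.5)*.7-.5,z)[:2].round(1)
print("tongue slab z15",A(48,93,15),A(373,20,15),A(98,337,15),C(542,203,15))
print("front inner z23",A(105,163,23),A(122,262,23),"post top",C(528,115,75),C(540,112,75),C(530,167,75),C(542,165,75))
print("round slab z15",B(450,122,15),B(461,371,15),B(782,97,15))
print("foot tip z21",B(511,240,21),"side edges",B(575,160,21),B(695,155,21),B(580,321,21),B(698,316,21))
print("flange top z75",B(699,155,75),B(717,155,75),B(699,310,75),B(717,310,75))
# auto slab fit: tongue jig in w1, round in w2
for c,k,p0 in [(c1,"t",(573,-10,.0)),(c2,"r",(592,-173,.0))]:
    h=cv2.cvtColor(c["image"],cv2.COLOR_RGB2HSV).astype(int);print(k,c["image"][[60,120,100],[250,320,300]].tolist())
```

```text
tongue slab z15 [506.4  19.8] [623.   44.2] [523.8 -68.9] [640.3 -44.6]
front inner z23 [527.   -4.9] [533.1 -40.1] post top [612.4  12.1] [619.5  13.8] [615.4 -18.5] [622.8 -17.3]
round slab z15 [ 528.  -133.8] [ 534.  -223.4] [ 647.1 -124.7]
foot tip z21 [ 550.8 -174.9] side edges [ 572.8 -147.1] [ 615.7 -145.1] [ 577.5 -203.9] [ 621.3 -201.8]
flange top z75 [ 602.2 -149.8] [ 607.8 -149.7] [ 605.9 -196.9] [ 611.7 -196.9]
t [[236, 204, 142], [112, 111, 108], [112, 112, 108]]
r [[237, 203, 141], [90, 90, 86], [91, 75, 54]]
```

```bash
cat >> h.py <<'E'
def jmask(c):
    h=cv2.cvtColor(c["image"],cv2.COLOR_RGB2HSV).astype(int)
    return ((h[...,1]<50)).astype(float)
def jparts(x0=-94,zt=15):
    b=lambda x0,x1,y,z0,z1:ext(np.array([(x0,-y),(x1,-y),(x1,y),(x0,y)]),z0,z1)
    return [b(x0,x0+122,46,0,zt),b(8,16,15,15,75)]
def fitj(c,p0,zt=15,m=6,x0=-94):
    P=jparts(x0,zt);p=np.vstack([proj(c,w(p0,q)) for q in P]);H,W=c["image"].shape[:2]
    b=np.r_[np.maximum(p.min(0)-m,0),np.minimum(p.max(0)+m,[W,H])].astype(int)
    M=jmask(c);n,lab,st,_=cv2.connectedComponentsWithStats(M[b[1]:b[3],b[0]:b[2]].astype(np.uint8))
    i=1+st[1:,4].argmax();M2=np.zeros_like(M);M2[b[1]:b[3],b[0]:b[2]]=cv2.morphologyEx((lab==i).astype(np.uint8),cv2.MORPH_CLOSE,np.ones((5,5)))
    return fit([(c,M2,b)],p0,P)
E
python3 - <<'E'
from h import *
c1=np.load("pics/w1.npy",allow_pickle=True).item();c2=np.load("pics/w2.npy",allow_pickle=True).item();t=r.camera("top")
for zt in (8,15,22):
  for c in (c1,t): print(zt,fitj(c,(605.5,-6,.2),zt))
for zt in (8,15): print("sq top",zt,fitj(t,(640,180,-.15),zt))
E
python3 d.py 611 -173 175 -90
```

```text
8 (array([ 6.05672398e+02, -5.35637035e+00,  2.04906124e-01]), np.float64(0.01695084366200306))
8 (array([ 6.06088915e+02, -4.43284326e+00,  2.06643400e-01]), np.float64(0.042121346146113944))
15 (array([ 6.05383552e+02, -5.55619536e+00,  2.05970697e-01]), np.float64(0.03189360176788393))
15 (array([ 6.05572859e+02, -3.87996660e+00,  2.15807574e-01]), np.float64(0.0513047324192835))
22 (array([ 6.06008126e+02, -6.17182582e+00,  2.03615184e-01]), np.float64(0.06082681093545598))
22 (array([ 6.05043926e+02, -4.36205832e+00,  2.03427752e-01]), np.float64(0.0638896707008162))
sq top 8 (array([ 6.35619898e+02,  1.64290846e+02, -2.14175482e-01]), np.float64(0.03969830030196342))
sq top 15 (array([ 6.35310487e+02,  1.63622680e+02, -2.17086320e-01]), np.float64(0.04824030486438018))
lin [0.0708 0.1037 0.0845] rot [-0.01 -0.08  0.51]
tcp [ 508.  -244.8  259.5] yaw -89.49 gap 91.8 gf 0.0 F [-0.1  0.  -0.2] t 2.85 j7 0.64
```

```bash
python3 - <<'E'
from h import *
c2=np.load("pics/w2.npy",allow_pickle=True).item()
B=lambda u,v,z:back(c2,280+(u-392+.5)/2.8-.5,28+(v+.5)/2.8-.5,z)[:2].round(1)
print("clip end z143",B(763,163,143),B(763,277,143),"bead rear z22",B(717,155,22),B(717,310,22))
x=c2["image"];cv2.imwrite("pics/w3.png",cv2.convertScaleAbs(cv2.resize(x[0:225,300:560,::-1],None,fx=2.5,fy=2.5,interpolation=cv2.INTER_CUBIC),alpha=1.2))
E
python3 d.py 633 -171.5 180 -85.9
```

```text
clip end z143 [ 599.4 -157.4] [ 602. -185.] bead rear z22 [ 623.3 -145.2] [ 627.9 -199.6]
lin [0.0721 0.1257 0.0795] rot [-0.01 -0.08 -3.59]
tcp [ 508.  -244.8  259.5] yaw -89.49 gap 91.8 gf 0.0 F [-0.1  0.  -0.2] t 2.85 j7 0.64
```

View pics/w3.png

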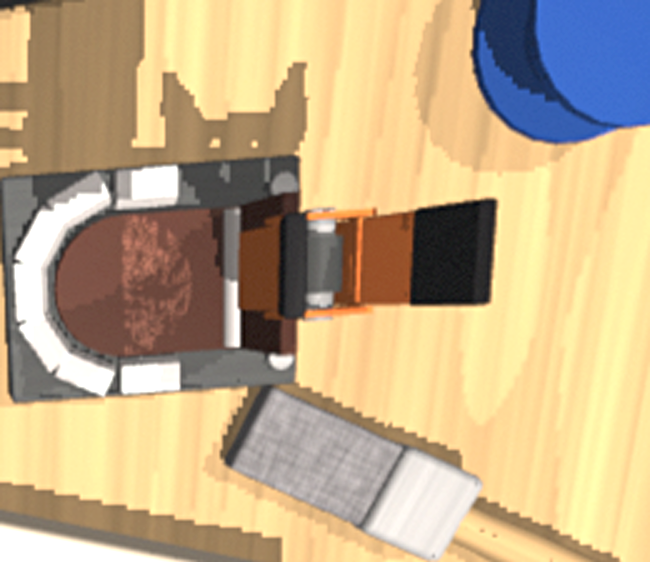

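The picture shows clip1's handle ends at crop x 281 and 495, so its centre is about (632,-171), matching the jig estimate. I'll approach, descend, squeeze and lift.

```bash
python3 -m pendant '[{"linear":[0.024,0.042,0.02],"rotation":[0,0,-3.6],"fingers":-1},{"linear":[0.048,0.084,0.05],"rotation":[0,0,-3.6],"fingers":-1},{"linear":[0.072,0.1257,0.0795],"rotation":[0,0,-3.6],"fingers":-1},{"linear":[0.072,0.1257,0.0795],"rotation":[0,0,-3.6],"fingers":-1},{"linear":[0.072,0.1257,0.0795],"rotation":[0,0,-3.6],"fingers":-1},{"linear":[0.072,0.1257,0.0795],"rotation":[0,0,-3.6],"fingers":-1}]'; python3 d.py 633 -171.5 114 -85.9
```

```text
clock: 3.35
tcp_pos: [633.7, -169.2, 177.6]
tool_rot: [-2.133, -2.301, 0.002]
force: [-0.5, -0.8, -0.0]
finger_gap: 91.8
gripper_force: 0.0
lin [-0.0023 -0.0007  0.0636] rot [-0.21 -0.11  0.25]
tcp [ 633.7 -169.2  177.6] yaw -85.65 gap 91.8 gf 0.0 F [-0.5 -0.8 -0. ] t 3.35 j7 0.6
```

```bash
python3 -m pendant '[{"linear":[0,0,0.033],"rotation":[0,0,0],"fingers":-1},{"linear":[0,0,0.066],"rotation":[0,0,0],"fingers":-1},{"linear":[0,0,0.066],"rotation":[0,0,0],"fingers":-1},{"linear":[0,0,0.066],"rotation":[0,0,0],"fingers":-1},{"linear":[0,0,0.066],"rotation":[0,0,0],"fingers":0.6},{"linear":[0,0,0.066],"rotation":[0,0,0],"fingers":0.6},{"linear":[0,0,0.066],"rotation":[0,0,0],"fingers":0.6},{"linear":[0,0,0.066],"rotation":[0,0,0],"fingers":0.6},{"linear":[0,0,0.066],"rotation":[0,0,0],"fingers":0.6},{"linear":[0,0,0.066],"rotation":[0,0,0],"fingers":0.6}]' 30
python3 -m pendant '[{"linear":[0,0,0],"rotation":[0,0,0],"fingers":0.6},{"linear":[0,0,0],"rotation":[0,0,0],"fingers":0.6},{"linear":[0,0,0],"rotation":[0,0,0],"fingers":0.6},{"linear":[0,0,0],"rotation":[0,0,0],"fingers":0.6}]'; python3 d.py 633 -171.5 114 -85.9
```

```text
clock: 4.18
tcp_pos: [632.7, -174.6, 114.8]
tool_rot: [2.143, 2.296, 0.0]
force: [-0.6, 0.5, 0.4]
finger_gap: 56.5
gripper_force: 8.1
clock: 4.52
tcp_pos: [632.6, -174.4, 114.1]
tool_rot: [-2.144, -2.296, 0.0]
force: [0.2, 0.4, -1.1]
finger_gap: 29.8
gripper_force: 13.6
lin [0.0029 0.0006 0.0001] rot [-0.01 -0.   -0.16]
tcp [ 632.6 -174.4  114.1] yaw -86.06 gap 29.8 gf 13.60037237405777 F [ 0.2  0.4 -1.1] t 4.5167 j7 0.64
```

```bash
python3 -m pendant '[{"linear":[0,0,-0.02],"rotation":[0,0,0],"fingers":0.6},{"linear":[0,0,-0.045],"rotation":[0,0,0],"fingers":0.6},{"linear":[0,0,-0.08],"rotation":[0,0,0],"fingers":0.6},{"linear":[0,0,-0.11],"rotation":[0,0,0],"fingers":0.6},{"linear":[0,0,-0.11],"rotation":[0,0,0],"fingers":0.6},{"linear":[0,0,-0.11],"rotation":[0,0,0],"fingers":0.6}]'
python3 - <<'E'
from h import *
t=r.camera("top");s=r.camera("scene");wr=r.camera("wrist");np.save("pics/w4.npy",wr,allow_pickle=True)
cv2.imwrite("pics/w4.png",cv2.convertScaleAbs(cv2.resize(np.hstack([wr["image"],s["image"]])[:,:,::-1],(800,300)),alpha=1.4))
t["image"]=cv2.imread("pics/top0.png")[:,:,::-1].copy();s["image"]=cv2.imread("pics/scene0.png")[:,:,::-1].copy()
b=lambda x,y,z0,z1:ext(np.array([(-x,-y),(x,-y),(x,y),(-x,y)]),z0,z1)
P=[b(35,150,0,12),b(7,140,12,75)]
for cams in ([t],[s],[t,s]):
  obs=[]
  p0=(434,-165,.05)
  for c in cams:
    h=cv2.cvtColor(c["image"],cv2.COLOR_RGB2HSV).astype(int)
    M=((h[...,0]<15)&(h[...,1]>95)).astype(np.uint8)
    p=np.vstack([proj(c,w(p0,q)) for q in P]);bx=np.r_[p.min(0)-6,p.max(0)+6].astype(int)
    m=cv2.morphologyEx(M,cv2.MORPH_CLOSE,np.ones((3,3)));M2=np.zeros(M.shape)
    sub=m[bx[1]:bx[3],bx[0]:bx[2]];n,lab,st,_=cv2.connectedComponentsWithStats(sub);M2[bx[1]:bx[3],bx[0]:bx[2]]=lab==1+st[1:,4].argmax()
    obs.append((c,M2,bx))
  print(fit(obs,p0,P))
E
python3 d.py
```

```text
clock: 5.02
tcp_pos: [633.6, -175.0, 226.1]
tool_rot: [2.142, 2.294, 0.003]
force: [0.4, 1.5, -1.5]
finger_gap: 27.4
gripper_force: 29.9
(array([ 4.31505271e+02, -1.71545909e+02,  6.71179169e-02]), np.float64(0.20782458825075162))
(array([ 4.28967679e+02, -1.68574072e+02,  7.42017680e-02]), np.float64(0.17584751305009574))
(array([ 4.30874512e+02, -1.70804382e+02,  7.02711576e-02]), np.float64(0.3945117698085458))
tcp [ 632.  -173.9  222.9] yaw -86.04 gap 27.2 gf 29.8673477768898 F [-0.4 -0.1 -1.4] t 5.1667 j7 0.57
```

View pics/w4.png

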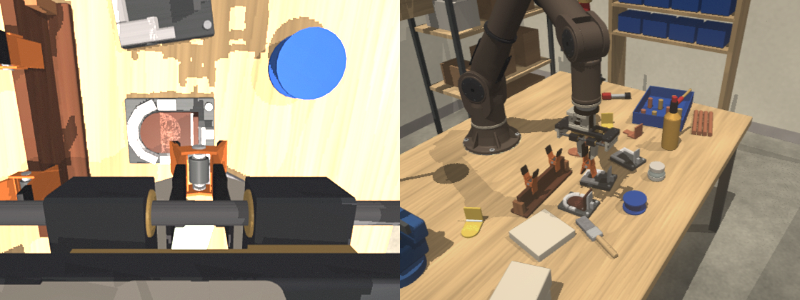

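Clip1 is lifted clear and held squeezed, and the done bracket stays in its jig (wrist crop 165,130). I'll park the clip mid-rail.

```bash
python3 - <<'E'
from h import *
t=r.camera("top")
for u,v in [(314.8,258),(374,254.7)]: print(back(t,u,v,87))
E
python3 d.py 431 -171 200 -86
```

```text
[425.12055389 -90.27021517  87.        ]
[ 433.79703846 -239.26441712   87.        ]
lin [ 0.0168 -0.2002  0.0232] rot [-0.13 -0.05 -0.05]
tcp [ 632.  -174.   222.8] yaw -86.05 gap 27.3 gf 29.8674076795578 F [-1.   0.9 -0.7] t 5.2167 j7 0.57
```

```bash
python3 -m pendant '[{"linear":[0.004,-0.04,0],"rotation":[0,0,0],"fingers":0.6},{"linear":[0.009,-0.08,0],"rotation":[0,0,0],"fingers":0.6},{"linear":[0.013,-0.12,0],"rotation":[0,0,0],"fingers":0.6},{"linear":[0.018,-0.16,0],"rotation":[0,0,0],"fingers":0.6},{"linear":[0.022,-0.19,0.01],"rotation":[0,0,0],"fingers":0.6},{"linear":[0.022,-0.201,0.023],"rotation":[0,0,0],"fingers":0.6},{"linear":[0.022,-0.201,0.023],"rotation":[0,0,0],"fingers":0.6},{"linear":[0.022,-0.201,0.023],"rotation":[0,0,0],"fingers":0.6},{"linear":[0.022,-0.201,0.023],"rotation":[0,0,0],"fingers":0.6}]'
python3 d.py 430.3 -166 114 -86
python3 - <<'E'
from h import *
t=r.camera("wrist")
cv2.imwrite("pics/w5.png",cv2.convertScaleAbs(t["image"][:,:,::-1],alpha=1.5))
E
```

```text
clock: 5.97
tcp_pos: [431.8, -166.3, 201.5]
tool_rot: [2.143, 2.297, -0.0]
force: [-0.3, -0.7, -0.8]
finger_gap: 26.9
gripper_force: 29.9
lin [ 0.0005 -0.0015  0.0875] rot [ 0.02  0.04 -0.03]
tcp [ 431.8 -166.3  201.5] yaw -86.03 gap 26.9 gf 29.935898780822754 F [-0.3 -0.7 -0.8] t 5.9667 j7 0.55
```

View pics/w5.png

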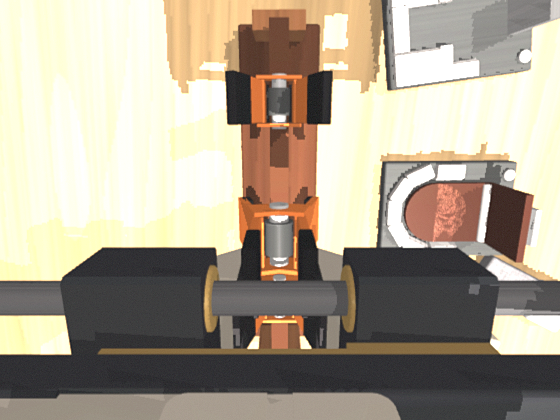

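The clip sits centred over the rail, its pivot at (279,240) in line with clip2's at (279,97). I'll lower, release and rise.

```bash
python3 -m pendant '[{"linear":[0,-0.001,0.03],"rotation":[0,0,0],"fingers":0.6},{"linear":[0,-0.001,0.06],"rotation":[0,0,0],"fingers":0.6},{"linear":[0,-0.001,0.087],"rotation":[0,0,0],"fingers":0.6},{"linear":[0,-0.001,0.087],"rotation":[0,0,0],"fingers":0.6},{"linear":[0,-0.001,0.087],"rotation":[0,0,0],"fingers":0.6},{"linear":[0,-0.001,0.087],"rotation":[0,0,0],"fingers":-1},{"linear":[0,-0.001,0.087],"rotation":[0,0,0],"fingers":-1},{"linear":[0,-0.001,0.087],"rotation":[0,0,0],"fingers":-1},{"linear":[0,-0.001,0.087],"rotation":[0,0,0],"fingers":-1},{"linear":[0,-0.001,0.087],"rotation":[0,0,0],"fingers":-1}]'
python3 -m pendant '[{"linear":[0,0,0],"rotation":[0,0,0],"fingers":-1},{"linear":[0,0,0],"rotation":[0,0,0],"fingers":-1},{"linear":[0,0,-0.03],"rotation":[0,0,0],"fingers":-1},{"linear":[0,0,-0.07],"rotation":[0,0,0],"fingers":-1},{"linear":[0,0,-0.11],"rotation":[0,0,0],"fingers":-1},{"linear":[0,0,-0.14],"rotation":[0,0,0],"fingers":-1},{"linear":[0,0,-0.14],"rotation":[0,0,0],"fingers":-1}]'
python3 d.py 624 -270 230 0;python3 d.py 500 -250 230 -45
```

```text
clock: 6.85
tcp_pos: [430.2, -166.3, 114.9]
tool_rot: [2.143, 2.296, 0.002]
force: [1.8, 0.5, -3.1]
finger_gap: 56.0
gripper_force: 7.0
clock: 7.43
tcp_pos: [432.2, -167.9, 259.6]
tool_rot: [2.14, 2.291, 0.008]
force: [0.9, 0.1, 0.1]
finger_gap: 91.3
gripper_force: 0.0
lin [-0.1149  0.1841  0.0313] rot [  0.34   0.42 -86.09]
tcp [ 432.2 -167.9  259.6] yaw -86.09 gap 91.3 gf 0.0 F [0.9 0.1 0.1] t 7.4333 j7 0.48
lin [-0.0865  0.0618  0.0303] rot [  0.44   0.24 -41.09]
tcp [ 432.2 -167.9  259.6] yaw -86.09 gap 91.3 gf 0.0 F [0.9 0.1 0.1] t 7.4333 j7 0.48
```

```bash
python3 - <<'E'
from h import *
c=np.load("pics/w2.npy",allow_pickle=True).item();c4=np.load("pics/w4.npy",allow_pickle=True).item()
for cc,um in ((c,387),(c4,235)):
  h=cv2.cvtColor(cc["image"],cv2.COLOR_RGB2HSV).astype(int)
  M=((h[...,1]<50)|(h[...,0]<12)).astype(np.uint8)
  p0=(624,-172,.07);P=jparts(-94,8)
  p=np.vstack([proj(cc,w(p0,q)) for q in P]);b=np.r_[np.maximum(p.min(0)-6,0),p.max(0)+6].astype(int);b[2]=um
  sub=cv2.morphologyEx(M[b[1]:b[3],b[0]:b[2]],cv2.MORPH_CLOSE,np.ones((5,5)));n,lab,st,_=cv2.connectedComponentsWithStats(sub)
  M2=np.zeros(M.shape);M2[b[1]:b[3],b[0]:b[2]]=lab==1+st[1:,4].argmax()
  print(b,fit([(cc,M2,b)],p0,P))
t=r.camera("top");t["image"]=cv2.imread("pics/top0.png")[:,:,::-1].copy()
# slab: quad fit
h=cv2.cvtColor(t["image"],cv2.COLOR_RGB2HSV).astype(int)
M=((h[...,1]<45)&(h[...,2]>90)).astype(np.uint8);b=[370,160,455,250]
n,lab,st,_=cv2.connectedComponentsWithStats(M[b[1]:b[3],b[0]:b[2]]);M2=np.zeros(M.shape);M2[b[1]:b[3],b[0]:b[2]]=lab==1+st[1:,4].argmax()
print(st[1:],fit([(t,M2,b)],(572,-354,-.1),[ext(np.array([(-75,-75),(75,-75),(75,75),(-75,75)]),0,30)]))
E
python3 d.py 627 -172 150 4
```

```text
[292  56 387 166] (array([ 6.24952912e+02, -1.71234955e+02,  7.61965311e-02]), np.float64(0.009295076378047626))
[169 130 235 233] (array([ 6.23030314e+02, -1.72056086e+02,  7.46078895e-02]), np.float64(0.015326331072344091))
[[   0    0    9   22   75]
 [   6    1    1    1    1]
 [  11    0    1    1    1]
 [  12   10   63   65 3026]
 [   0   17    1    1    1]] (array([ 5.76808763e+02, -3.60006133e+02, -1.99199955e-01]), np.float64(0.10300662234490623))
lin [-0.0185  0.1942  0.1082] rot [  0.26   0.28 -90.03]
tcp [ 431.3 -167.   257. ] yaw -86.03 gap 91.6 gf 0.0 F [-0.4  1.1 -1.1] t 7.4833 j7 0.48
```

```bash
python3 -m pendant '[{"linear":[0,0.03,0],"rotation":[0,0,-7.1],"fingers":-1},{"linear":[-0.004,0.06,0.01],"rotation":[0,0,-14.2],"fingers":-1},{"linear":[-0.008,0.09,0.02],"rotation":[0,0,-21.3],"fingers":-1},{"linear":[-0.012,0.12,0.03],"rotation":[0,0,-28.4],"fingers":-1},{"linear":[-0.016,0.15,0.05],"rotation":[0,0,-35.5],"fingers":-1},{"linear":[-0.018,0.18,0.07],"rotation":[0,0,-42.6],"fingers":-1},{"linear":[-0.018,0.191,0.1],"rotation":[0,0,-49.7],"fingers":-1},{"linear":[-0.018,0.191,0.107],"rotation":[0,0,-56.8],"fingers":-1},{"linear":[-0.018,0.191,0.107],"rotation":[0,0,-63.9],"fingers":-1},{"linear":[-0.018,0.191,0.107],"rotation":[0,0,-71],"fingers":-1}]' 45
python3 -m pendant '[{"linear":[0,0,0],"rotation":[0,0,-7],"fingers":-1},{"linear":[0,0,0],"rotation":[0,0,-14],"fingers":-1},{"linear":[0,0,0],"rotation":[0,0,-19.3],"fingers":-1},{"linear":[0,0,0],"rotation":[0,0,-19.3],"fingers":-1},{"linear":[0,0,0],"rotation":[0,0,-19.3],"fingers":-1}]'
python3 d.py 624 -171.8 31 4.3
```

```text
clock: 8.32
tcp_pos: [619.9, -171.0, 144.1]
tool_rot: [-0.402, -3.111, -0.0]
force: [-0.4, -0.5, 0.2]
finger_gap: 91.4
gripper_force: 0.0
clock: 8.73
tcp_pos: [620.6, -171.3, 146.1]
tool_rot: [0.111, -3.138, -0.001]
force: [-0.3, -0.8, -0.5]
finger_gap: 91.6
gripper_force: 0.0
lin [-0.0035 -0.0009  0.1151] rot [ 0.05 -0.1  -0.25]
tcp [ 620.6 -171.3  146.1] yaw 4.05 gap 91.6 gf 0.0 F [-0.3 -0.8 -0.5] t 8.7333 j7 2.0
```

```bash
python3 -m pendant '[{"linear":[-0.003,0,0.03],"rotation":[0,0,0],"fingers":-1},{"linear":[-0.0035,0,0.06],"rotation":[0,0,0],"fingers":-1},{"linear":[-0.0035,0,0.09],"rotation":[0,0,0],"fingers":-1},{"linear":[-0.0035,0,0.115],"rotation":[0,0,0],"fingers":-1},{"linear":[-0.0035,0,0.115],"rotation":[0,0,0],"fingers":-1},{"linear":[-0.0035,0,0.115],"rotation":[0,0,0],"fingers":1},{"linear":[-0.0035,0,0.115],"rotation":[0,0,0],"fingers":1},{"linear":[-0.0035,0,0.115],"rotation":[0,0,0],"fingers":1},{"linear":[-0.0035,0,0.115],"rotation":[0,0,0],"fingers":1},{"linear":[-0.0035,0,0.115],"rotation":[0,0,0],"fingers":1}]' 45
python3 -m pendant '[{"linear":[0,0,0],"rotation":[0,0,0],"fingers":1},{"linear":[0,0,0],"rotation":[0,0,0],"fingers":1},{"linear":[0,0,-0.01],"rotation":[0,0,0],"fingers":1},{"linear":[0,0,-0.02],"rotation":[0,0,0],"fingers":1},{"linear":[0,0,-0.04],"rotation":[0,0,0],"fingers":1},{"linear":[0,0,-0.07],"rotation":[0,0,0],"fingers":1},{"linear":[0,0,-0.1],"rotation":[0,0,0],"fingers":1},{"linear":[0,0,-0.1],"rotation":[0,0,0],"fingers":1}]'
python3 d.py 605 -363 130 -10
python3 - <<'E'
from h import *
t=r.camera("wrist");np.save("pics/w6.npy",t,allow_pickle=True);s=r.camera("scene")
cv2.imwrite("pics/w6.png",cv2.convertScaleAbs(np.hstack([cv2.resize(t["image"],(400,300)),cv2.resize(s["image"][150:350,180:447],(400,300),interpolation=cv2.INTER_CUBIC)])[:,:,::-1],alpha=1.5))
E
```

```text
clock: 9.57
tcp_pos: [625.8, -171.1, 33.7]
tool_rot: [-0.116, 3.137, -0.001]
force: [-0.2, -0.0, 0.1]
finger_gap: 62.8
gripper_force: 0.0
clock: 10.23
tcp_pos: [628.0, -172.2, 139.0]
tool_rot: [-0.115, 3.131, -0.003]
force: [0.7, -0.9, -3.6]
finger_gap: 55.6
gripper_force: 45.0
lin [ 0.0371 -0.1886  0.0092] rot [-0.08  0.51 14.22]
tcp [ 628.  -172.2  139. ] yaw 4.22 gap 55.6 gf 44.99907910823822 F [ 0.7 -0.9 -3.6] t 10.2333 j7 2.0
```

View pics/w6.png

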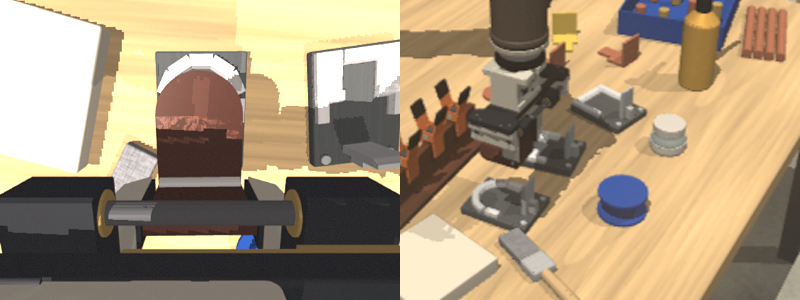

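The bracket is held level and clear of the round jig. The slab's edge is visible at (107,25)–(78,172), so I'll check the slab's pose from that.

```bash
python3 - <<'E'
from h import *
c=np.load("pics/w6.npy",allow_pickle=True).item()
a=back(c,150,35,30)[:2];b=back(c,109,241,30)[:2];print(a,b,np.hypot(*(a-b)))
u=(b-a)/np.hypot(*(b-a));n=np.array([u[1],-u[0]]);print("yaw",np.arctan2(u[1],u[0]),"centre",(a+b)/2+75*n)
E
python3 d.py 606 -360 130 -10
```

```text
[ 516.20838483 -265.68701013] [ 661.35319224 -298.73059336] 148.8586359882141
yaw -0.2238442740127718 centre [ 572.13231715 -355.33764968]
lin [ 0.0335 -0.187   0.0039] rot [-1.000e-02  1.500e-01  1.425e+01]
tcp [ 625.6 -171.1  133.9] yaw 4.25 gap 55.4 gf 44.99902009963989 F [-0.8 -0.4 -5. ] t 10.3333 j7 2.0
```

```bash
python3 -m pendant '[{"linear":[0.006,-0.03,0],"rotation":[0,0,4],"fingers":1},{"linear":[0.012,-0.065,0],"rotation":[0,0,8],"fingers":1},{"linear":[0.018,-0.1,0],"rotation":[0,0,12],"fingers":1},{"linear":[0.024,-0.135,0],"rotation":[0,0,15.7],"fingers":1},{"linear":[0.03,-0.17,0],"rotation":[0,0,15.7],"fingers":1},{"linear":[0.0335,-0.1895,0.004],"rotation":[0,0,15.7],"fingers":1},{"linear":[0.0335,-0.1895,0.03],"rotation":[0,0,15.7],"fingers":1},{"linear":[0.0335,-0.1895,0.06],"rotation":[0,0,15.7],"fingers":1},{"linear":[0.0335,-0.1895,0.08],"rotation":[0,0,15.7],"fingers":1},{"linear":[0.0335,-0.1895,0.08],"rotation":[0,0,15.7],"fingers":1}]'
python3 -m pendant '[{"linear":[0,0,0],"rotation":[0,0,0],"fingers":1},{"linear":[0,0,0],"rotation":[0,0,0],"fingers":1}]'
python3 d.py 606 -362.5 47 -11.5
```

```text
clock: 11.17
tcp_pos: [603.2, -361.4, 47.3]
tool_rot: [-0.314, -3.12, -0.003]
force: [0.3, 0.9, -4.4]
finger_gap: 55.8
gripper_force: 45.0
clock: 11.33
tcp_pos: [605.0, -362.0, 51.6]
tool_rot: [-0.313, -3.124, -0.001]
force: [-0.2, 0.4, -4.3]
finger_gap: 55.7
gripper_force: 45.0
lin [-0.0011 -0.0003  0.0046] rot [ 0.03 -0.1   0.05]
tcp [ 605.  -362.    51.6] yaw -11.45 gap 55.7 gf 44.99756097793579 F [-0.2  0.4 -4.3] t 11.3333 j7 2.08
```

```bash
python3 -m pendant '[{"linear":[0,0,0.002],"rotation":[0,0,0],"fingers":1},{"linear":[0,0,0.003],"rotation":[0,0,0],"fingers":1},{"linear":[0,0,0.004],"rotation":[0,0,0],"fingers":1},{"linear":[0,0,0.004],"rotation":[0,0,0],"fingers":1},{"linear":[0,0,0.004],"rotation":[0,0,0],"fingers":1}]'
python3 d.py
```

```text
clock: 11.75
tcp_pos: [605.5, -362.3, 48.4]
tool_rot: [0.313, 3.126, 0.0]
force: [0.3, -0.6, -4.4]
finger_gap: 55.8
gripper_force: 45.0
tcp [ 605.5 -362.3   48.4] yaw -11.45 gap 55.8 gf 44.99758064746857 F [ 0.3 -0.6 -4.4] t 11.75 j7 2.08
```

```bash
python3 -m pendant '[{"linear":[0,0,0.001],"rotation":[0,0,0],"fingers":1},{"linear":[0,0,0.0015],"rotation":[0,0,0],"fingers":1},{"linear":[0,0,0.0015],"rotation":[0,0,0],"fingers":1}]' | grep -E 'tcp_pos|force:'
python3 -m pendant '[{"linear":[0,0,0.001],"rotation":[0,0,0],"fingers":1},{"linear":[0,0,0.0015],"rotation":[0,0,0],"fingers":1},{"linear":[0,0,0.0015],"rotation":[0,0,0],"fingers":1}]' | grep -E 'tcp_pos|force:'
```

```text
tcp_pos: [605.5, -362.3, 46.6]
force: [-0.2, 0.8, -3.7]
gripper_force: 45.0
tcp_pos: [605.7, -362.5, 45.7]
force: [-0.4, 0.2, 0.3]
gripper_force: 45.0
```

```bash
python3 -m pendant '[{"linear":[0,0,0],"rotation":[0,0,0],"fingers":-1},{"linear":[0,0,0],"rotation":[0,0,0],"fingers":-1},{"linear":[0,0,0],"rotation":[0,0,0],"fingers":-1},{"linear":[0,0,0],"rotation":[0,0,0],"fingers":-1},{"linear":[0,0,0],"rotation":[0,0,0],"fingers":-1},{"linear":[0,0,-0.03],"rotation":[0,0,0],"fingers":-1},{"linear":[0,0,-0.07],"rotation":[0,0,0],"fingers":-1},{"linear":[0,0,-0.11],"rotation":[0,0,0],"fingers":-1},{"linear":[0,0,-0.15],"rotation":[0,0,0],"fingers":-1},{"linear":[0,0,-0.17],"rotation":[0,0,0],"fingers":-1}]'
python3 - <<'E'
from h import *
t=r.camera("top");s=r.camera("scene")
for k,p0 in [("t",(545.3,369.8,-.16)),("s",(430,254,0.02)),("r",(418.6,120,.22))]:
    for c in (t,s): print(k,fitb(k,p0,[c],m=8))
E
python3 d.py 418.5 121 150 13
```

```text
clock: 13.08
tcp_pos: [606.8, -363.8, 221.0]
tool_rot: [0.313, 3.12, -0.004]
force: [1.3, -0.5, 0.4]
finger_gap: 92.1
gripper_force: 0.0
t (array([ 5.44653812e+02,  3.69415232e+02, -1.62817846e-01]), np.float64(0.07557932263814618))
t (array([ 5.45584986e+02,  3.69934535e+02, -1.61666244e-01]), np.float64(0.07798215261336733))
s (array([4.30234132e+02, 2.53645247e+02, 1.58069082e-02]), np.float64(0.023148148148148147))
s (array([4.29423519e+02, 2.56035071e+02, 5.15336012e-02]), np.float64(0.25348678601875535))
r (array([4.18911570e+02, 1.20209610e+02, 2.25656836e-01]), np.float64(0.062018396674195564))
r (array([4.19066710e+02, 1.20842185e+02, 2.54036732e-01]), np.float64(0.46188928610118074))
lin [0.2821 0.4381 0.0673] rot [ -0.24   0.42 -24.46]
tcp [ 607.4 -364.1  220.6] yaw -11.46 gap 91.4 gf 0.0 F [-0.2  0.1  0.8] t 13.1833 j7 2.03
```

```bash
python3 -m pendant '[{"linear":[0.14,0.22,0],"rotation":[0,0,-12],"fingers":-1},{"linear":[0.14,0.22,0],"rotation":[0,0,-12],"fingers":-1},{"linear":[0.14,0.22,0],"rotation":[0,0,-12],"fingers":-1},{"linear":[0.14,0.22,0],"rotation":[0,0,-12],"fingers":-1},{"linear":[0.14,0.22,0],"rotation":[0,0,-12],"fingers":-1},{"linear":[0.282,0.438,0],"rotation":[0,0,-24.5],"fingers":-1},{"linear":[0.282,0.438,0],"rotation":[0,0,-24.5],"fingers":-1},{"linear":[0.282,0.438,0],"rotation":[0,0,-24.5],"fingers":-1},{"linear":[0.282,0.438,0],"rotation":[0,0,-24.5],"fingers":-1},{"linear":[0.282,0.438,0],"rotation":[0,0,-24.5],"fingers":-1}]'
python3 -m pendant '[{"linear":[0,0,0],"rotation":[0,0,0],"fingers":-1},{"linear":[0,0,0],"rotation":[0,0,0],"fingers":-1}]'
python3 d.py 418.8 120.5 16 13
```

```text
clock: 14.02
tcp_pos: [452.7, 27.4, 214.6]
tool_rot: [0.357, -3.12, 0.0]
force: [0.5, 0.5, -0.1]
finger_gap: 91.6
gripper_force: 0.0
clock: 14.18
tcp_pos: [453.2, 28.1, 214.7]
tool_rot: [0.365, -3.119, -0.001]
force: [0.7, -0.7, 0.3]
finger_gap: 92.0
gripper_force: 0.0
lin [0.0119 0.0977 0.1987] rot [ 0.04 -0.06  0.36]
tcp [453.2  28.1 214.7] yaw 13.36 gap 92.0 gf 0.0 F [ 0.7 -0.7  0.3] t 14.1833 j7 1.67
```

```bash
python3 -m pendant '[{"linear":[0.004,0.035,0.03],"rotation":[0,0,0],"fingers":-1},{"linear":[0.008,0.07,0.06],"rotation":[0,0,0],"fingers":-1},{"linear":[0.012,0.0977,0.08],"rotation":[0,0,0],"fingers":-1},{"linear":[0.012,0.0977,0.08],"rotation":[0,0,0],"fingers":-1},{"linear":[0.012,0.0977,0.08],"rotation":[0,0,0],"fingers":-1},{"linear":[0.012,0.0977,0.08],"rotation":[0,0,0],"fingers":-1}]' | head -2
python3 - <<'E'
from h import *
c=r.camera("wrist");print(fitb("r",(418.8,120.4,.23),[c],m=8))
E
python3 d.py 418.8 120.5 16 13
```

```text
clock: 14.68
tcp_pos: [421.2, 117.0, 135.0]
(array([4.19106163e+02, 1.18650760e+02, 2.15756896e-01]), np.float64(0.10736038949242452))
lin [0.0021 0.0044 0.1195] rot [-0.04  0.04 -0.08]
tcp [421.7 116.8 135.5] yaw 12.92 gap 91.7 gf 0.0 F [ 0.2 -0.3  0.3] t 14.7333 j7 1.45
```

```bash
python3 -m pendant '[{"linear":[0.002,0.003,0.03],"rotation":[0,0,0],"fingers":-1},{"linear":[0.002,0.003,0.06],"rotation":[0,0,0],"fingers":-1},{"linear":[0.002,0.003,0.09],"rotation":[0,0,0],"fingers":-1},{"linear":[0.002,0.003,0.1195],"rotation":[0,0,0],"fingers":-1},{"linear":[0.002,0.003,0.1195],"rotation":[0,0,0],"fingers":-1},{"linear":[0.002,0.003,0.1195],"rotation":[0,0,0],"fingers":-1},{"linear":[0.002,0.003,0.1195],"rotation":[0,0,0],"fingers":1},{"linear":[0.002,0.003,0.1195],"rotation":[0,0,0],"fingers":1},{"linear":[0.002,0.003,0.1195],"rotation":[0,0,0],"fingers":1},{"linear":[0.002,0.003,0.1195],"rotation":[0,0,0],"fingers":1}]' 45
python3 -m pendant '[{"linear":[0,0,0],"rotation":[0,0,0],"fingers":1},{"linear":[0,0,0],"rotation":[0,0,0],"fingers":1},{"linear":[0,0,0],"rotation":[0,0,0],"fingers":1},{"linear":[0,0,0],"rotation":[0,0,0],"fingers":1}]'
python3 d.py 624 -171.5 180 4.3
```

```text
clock: 15.57
tcp_pos: [419.0, 121.1, 17.0]
tool_rot: [-0.357, 3.119, 0.001]
force: [0.4, 0.1, 0.3]
finger_gap: 69.5
gripper_force: 0.0
clock: 15.9
tcp_pos: [418.6, 120.9, 16.3]
tool_rot: [-0.357, 3.12, 0.0]
force: [0.2, -0.9, 8.9]
finger_gap: 55.5
gripper_force: 45.0
lin [-0.1344 -0.3312 -0.1636] rot [0.01 0.07 8.74]
tcp [418.6 120.9  16.3] yaw 13.04 gap 55.5 gf 45.001739859580994 F [ 0.2 -0.9  8.9] t 15.9 j7 1.48
```

```bash
python3 -m pendant '[{"linear":[0,0,-0.02],"rotation":[0,0,0],"fingers":1},{"linear":[0,0,-0.05],"rotation":[0,0,0],"fingers":1},{"linear":[0,0,-0.09],"rotation":[0,0,0],"fingers":1},{"linear":[0,0,-0.13],"rotation":[0,0,0],"fingers":1},{"linear":[-0.012,-0.03,-0.16],"rotation":[0,0,0],"fingers":1},{"linear":[-0.026,-0.065,-0.1636],"rotation":[0,0,2],"fingers":1},{"linear":[-0.04,-0.1,-0.1636],"rotation":[0,0,4],"fingers":1},{"linear":[-0.054,-0.135,-0.1636],"rotation":[0,0,6],"fingers":1},{"linear":[-0.068,-0.17,-0.1636],"rotation":[0,0,8.7],"fingers":1},{"linear":[-0.082,-0.205,-0.1636],"rotation":[0,0,8.7],"fingers":1}]'
python3 -m pendant '[{"linear":[-0.01,-0.035,0],"rotation":[0,0,0],"fingers":1},{"linear":[-0.03,-0.07,0],"rotation":[0,0,0],"fingers":1},{"linear":[-0.037,-0.105,0],"rotation":[0,0,0],"fingers":1},{"linear":[-0.037,-0.12,0],"rotation":[0,0,0],"fingers":1},{"linear":[-0.037,-0.12,0],"rotation":[0,0,0],"fingers":1},{"linear":[-0.037,-0.12,0],"rotation":[0,0,0],"fingers":1}]'
python3 d.py 624 -171.5 120 4.3
```

```text
clock: 16.73
tcp_pos: [544.4, -61.8, 179.1]
tool_rot: [0.115, -3.139, -0.0]
force: [1.9, 0.5, -2.7]
finger_gap: 55.2
gripper_force: 45.0
clock: 17.23
tcp_pos: [589.3, -178.2, 178.4]
tool_rot: [0.115, -3.138, -0.0]
force: [0.4, 1.4, -3.5]
finger_gap: 55.2
gripper_force: 45.0
lin [-0.0353  0.0042  0.0584] rot [ 0.02 -0.11 -0.09]
tcp [ 589.3 -178.2  178.4] yaw 4.21 gap 55.2 gf 44.99945640563965 F [ 0.4  1.4 -3.5] t 17.2333 j7 1.99
```

```bash
python3 -m pendant '[{"linear":[-0.017,0.002,0],"rotation":[0,0,0],"fingers":1},{"linear":[-0.0337,0.0039,0],"rotation":[0,0,0],"fingers":1},{"linear":[-0.0337,0.0039,0.03],"rotation":[0,0,0],"fingers":1},{"linear":[-0.0337,0.0039,0.06],"rotation":[0,0,0],"fingers":1},{"linear":[-0.0337,0.0039,0.06],"rotation":[0,0,0],"fingers":1},{"linear":[-0.0337,0.0039,0.06],"rotation":[0,0,0],"fingers":1},{"linear":[-0.0337,0.0039,0.06],"rotation":[0,0,0],"fingers":1}]'
python3 d.py 622.4 -171.8 50 4.3
```

```text
clock: 17.82
tcp_pos: [623.9, -170.1, 120.6]
tool_rot: [-0.121, 3.139, 0.0]
force: [0.0, 1.3, -2.5]
finger_gap: 55.4
gripper_force: 45.0
lin [ 0.0017 -0.0016  0.0706] rot [0.01 0.04 0.1 ]
tcp [ 623.9 -170.1  120.6] yaw 4.4 gap 55.4 gf 44.99942421913147 F [ 0.   1.3 -2.5] t 17.8167 j7 1.99
```

```bash
python3 -m pendant '[{"linear":[0.0015,-0.0015,0.03],"rotation":[0,0,0],"fingers":1},{"linear":[0.0015,-0.0015,0.06],"rotation":[0,0,0],"fingers":1},{"linear":[0.0015,-0.0015,0.07],"rotation":[0,0,0],"fingers":1},{"linear":[0.0015,-0.0015,0.07],"rotation":[0,0,0],"fingers":1},{"linear":[0.0015,-0.0015,0.07],"rotation":[0,0,0],"fingers":1},{"linear":[0.0015,-0.0015,0.07],"rotation":[0,0,0],"fingers":1}]'
python3 d.py 622.4 -171.8 31 4.3
python3 -m pendant '[{"linear":[0,0,0.003],"rotation":[0,0,0],"fingers":1},{"linear":[0,0,0.006],"rotation":[0,0,0],"fingers":1},{"linear":[0,0,0.009],"rotation":[0,0,0],"fingers":1},{"linear":[0,0,0.009],"rotation":[0,0,0],"fingers":1},{"linear":[0,0,0.009],"rotation":[0,0,0],"fingers":1}]'
```

```text
clock: 18.32
tcp_pos: [623.0, -172.5, 51.1]
tool_rot: [-0.119, 3.137, -0.001]
force: [-0.5, 0.1, -2.9]
finger_gap: 55.4
gripper_force: 45.0
lin [0.0006 0.0008 0.02  ] rot [-0.03  0.13  0.05]
tcp [ 623.  -172.5   51.1] yaw 4.35 gap 55.4 gf 44.998613744974136 F [-0.5  0.1 -2.9] t 18.3167 j7 2.02
clock: 18.73
tcp_pos: [622.0, -172.3, 40.0]
tool_rot: [0.119, -3.139, -0.0]
force: [-0.1, -0.4, -3.9]
finger_gap: 55.6
gripper_force: 45.0
```

```bash
python3 -m pendant '[{"linear":[0,0,0.002],"rotation":[0,0,0],"fingers":1},{"linear":[0,0,0.004],"rotation":[0,0,0],"fingers":1},{"linear":[0,0,0.006],"rotation":[0,0,0],"fingers":1},{"linear":[0,0,0.006],"rotation":[0,0,0],"fingers":1}]'|grep -E "tcp|e:"
python3 -m pendant '[{"linear":[0,0,0.002],"rotation":[0,0,0],"fingers":1},{"linear":[0,0,0.0035],"rotation":[0,0,0],"fingers":1},{"linear":[0,0,0.0035],"rotation":[0,0,0],"fingers":1},{"linear":[0,0,0.0035],"rotation":[0,0,0],"fingers":1}]'|grep -E "tcp|e:"
```

```text
tcp_pos: [621.8, -172.3, 33.8]
force: [0.0, -0.6, -2.4]
gripper_force: 45.0
tcp_pos: [622.0, -172.4, 30.7]
force: [-0.1, 0.6, -3.6]
gripper_force: 45.0
```

```bash
python3 -m pendant '[{"linear":[0,0,0.001],"rotation":[0,0,0],"fingers":1},{"linear":[0,0,0.001],"rotation":[0,0,0],"fingers":1},{"linear":[0,0,0.001],"rotation":[0,0,0],"fingers":1}]'|grep -E "tcp|e:"
python3 -m pendant '[{"linear":[0,0,0.0007],"rotation":[0,0,0],"fingers":1},{"linear":[0,0,0.0007],"rotation":[0,0,0],"fingers":1},{"linear":[0,0,0.0007],"rotation":[0,0,0],"fingers":1}]'|grep -E "tcp|e:"
```

```text
tcp_pos: [622.1, -172.4, 29.8]
force: [0.4, -0.0, -3.3]
gripper_force: 45.0
tcp_pos: [622.1, -172.4, 29.1]
force: [0.7, -0.3, -3.1]
gripper_force: 45.0
```

```bash
for i in 1 2; do python3 -m pendant '[{"linear":[0,0,0.001],"rotation":[0,0,0],"fingers":1},{"linear":[0,0,0.001],"rotation":[0,0,0],"fingers":1},{"linear":[0,0,0.001],"rotation":[0,0,0],"fingers":1}]'|grep -E "tcp|e:"; done
python3 - <<'E'
from h import *
t=r.camera("wrist");s=r.camera("scene")
cv2.imwrite("pics/w7.png",cv2.convertScaleAbs(np.hstack([cv2.resize(t["image"][:330],(400,300)),cv2.resize(s["image"][200:320,190:350],(400,300),interpolation=cv2.INTER_CUBIC)])[:,:,::-1],alpha=1.5))
E
```

```text
tcp_pos: [622.0, -172.4, 28.0]
force: [0.2, 0.4, -3.4]
gripper_force: 45.0
tcp_pos: [622.0, -172.4, 27.1]
force: [0.4, -1.0, -3.4]
gripper_force: 45.0
```

View pics/w7.png

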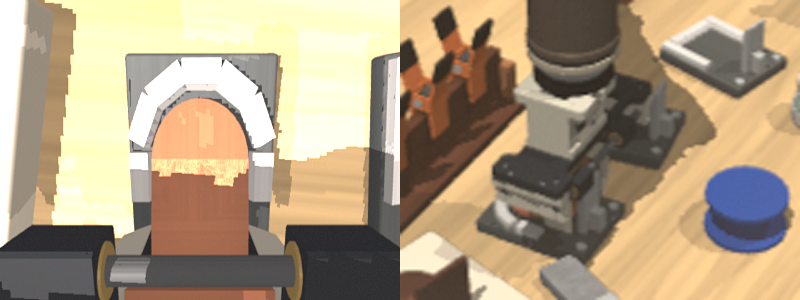

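The wrist view shows the foot centred in the round recess, with a gap at the front. It still hangs, so I'll keep descending gently.

```bash
for i in 1 2 3; do python3 -m pendant '[{"linear":[0,0,0.001],"rotation":[0,0,0],"fingers":1},{"linear":[0,0,0.001],"rotation":[0,0,0],"fingers":1},{"linear":[0,0,0.001],"rotation":[0,0,0],"fingers":1}]'|grep -E "tcp|force: \["; done
```

```text
tcp_pos: [622.0, -172.4, 26.1]
force: [-0.4, 0.4, -2.6]
tcp_pos: [622.0, -172.4, 25.1]
force: [0.2, -0.3, -3.3]
tcp_pos: [622.2, -172.4, 24.2]
force: [1.2, -0.3, -2.1]
```

```bash
for i in 1 2; do python3 -m pendant '[{"linear":[0,0,0.001],"rotation":[0,0,0],"fingers":1},{"linear":[0,0,0.001],"rotation":[0,0,0],"fingers":1},{"linear":[0,0,0.001],"rotation":[0,0,0],"fingers":1}]'|grep -E "tcp|force: \["; done
python3 - <<'E'
from h import *
c=r.camera("wrist");print(np.array(c["t"])@np.array(c["R"])*-1, r.get_obs()["tcp_pos"],np.round(r.get_obs()["moment"],2))
M=cmask(c)
for row in (120,140,160,180,200,220,240,260):
    u=np.where(M[row,150:420]>0)[0]; 
    if len(u): print(row,150+u.min(),150+u.max())
for z in (15,18,21):
    for x in (-40,-20,0): print(z,x,proj(c,w((622.4,-171.8,.075),[[x,-28,z+6],[x,28,z+6]])).round(1).tolist())
    print("tip",proj(c,w((622.4,-171.8,.075),[[-72,0,z+6]])).round(1))
E
```

```text
tcp_pos: [622.4, -172.4, 23.6]
force: [0.7, 0.5, 3.4]
tcp_pos: [622.8, -172.4, 22.9]
force: [-0.0, 0.7, 6.5]
[ 555.61697574 -177.61195229  180.93765316] [ 622.75687454 -172.45502729   22.88617037] [ 0.15  0.48 -0.01]
120 239 321
140 221 338
160 213 346
180 212 348
200 212 347
220 212 347
240 212 347
260 211 348
15 -40 [[216.4, 181.4], [346.0, 181.6]]
15 -20 [[218.2, 225.9], [344.0, 226.0]]
15 0 [[220.0, 267.7], [342.0, 267.9]]
tip [[281.4 104.3]]
18 -40 [[215.2, 182.6], [347.3, 182.7]]
18 -20 [[217.1, 227.8], [345.1, 227.9]]
18 0 [[219.0, 270.3], [343.1, 270.5]]
tip [[281.4 104.1]]
21 -40 [[214.0, 183.8], [348.5, 184.0]]
21 -20 [[216.0, 229.8], [346.3, 230.0]]
21 0 [[217.9, 273.0], [344.2, 273.1]]
tip [[281.5 103.8]]
```

```bash
cat > fp.py <<'E'
from h import *
def fitp(c,k,p0,box,z0,w6=None):
    M=cmask(c);x0,y0,x1,y1=box
    n,lab,st,_=cv2.connectedComponentsWithStats(M[y0:y1,x0:x1].astype(np.uint8));m=(lab==1+st[1:,4].argmax()).astype(float)
    parts=bracket(k)
    def L(p):
        x,y,a,z,b=p*[1,1,.02,1,.02]+np.r_[p0,z0,0]
        R=Ro.from_euler("zy",[a,b]);img=np.zeros(((y1-y0)*S,(x1-x0)*S),np.uint8)
        for P in parts:
            q=(proj(c,R.apply(P)+[x,y,z])-[x0,y0]+.5)*S
            cv2.fillConvexPoly(img,cv2.convexHull(q.astype(np.float32)).round().astype(np.int32),255)
        return np.abs(cv2.resize(img,(x1-x0,y1-y0),interpolation=cv2.INTER_AREA)/255.-m).sum()/m.sum()
    b=minimize(L,np.zeros(5),method="Nelder-Mead",options=dict(initial_simplex=np.vstack([np.zeros(5),np.eye(5)*6]),maxiter=800,xatol=.02,fatol=1e-5))
    b=minimize(L,b.x,method="Nelder-Mead",options=dict(initial_simplex=b.x+np.vstack([np.zeros(5),np.eye(5)*4]),maxiter=800,xatol=.02,fatol=1e-5))
    x=b.x*[1,1,.02,1,.02]+np.r_[p0,z0,0];return x.round(3),"pitch deg",np.degrees(x[4]).round(1),b.fun
E
python3 - <<'E'
from fp import *
c=r.camera("wrist");print(fitp(c,"r",(622.4,-171.8,.075),(190,80,370,255),15))
print(r.get_obs()["joint_pos"].round(2) if hasattr(r.get_obs()["joint_pos"],"round") else 0)
E
```

```text
(array([ 6.23011e+02, -1.72840e+02,  6.30000e-02,  3.09530e+01,
       -1.87000e-01]), 'pitch deg', np.float64(-10.7), np.float64(0.008256909402217776))
[ 0.03  0.69  0.24  1.72 -0.22  0.75  2.02]
```

The fit shows the bracket pitched 10.7° nose-down and pushed up in the fingers, so its rear edge probably rode the post. I'll shift it 2.5 mm forward and let it drop flat.

```bash
python3 -m pendant '[{"linear":[0,0,-0.003],"rotation":[0,0,0],"fingers":1},{"linear":[0.0025,0,-0.003],"rotation":[0,0,0],"fingers":1},{"linear":[0.0025,0,-0.003],"rotation":[0,0,0],"fingers":1},{"linear":[0.0025,0,-0.0015],"rotation":[0,0,0],"fingers":1},{"linear":[0.0025,0,-0.0015],"rotation":[0,0,0],"fingers":1},{"linear":[0.0025,0,-0.0015],"rotation":[0,0,0],"fingers":1}]'|grep -E "tcp|force: \["
python3 - <<'E'
from fp import *
c=r.camera("wrist");print(fitp(c,"r",(622.4,-171.8,.075),(190,80,370,255),20))
E
python3 -m pendant '[{"linear":[0,0,0],"rotation":[0,0,0],"fingers":-1},{"linear":[0,0,0],"rotation":[0,0,0],"fingers":-1},{"linear":[0,0,0],"rotation":[0,0,0],"fingers":-1},{"linear":[0,0,0],"rotation":[0,0,0],"fingers":-1},{"linear":[0,0,0],"rotation":[0,0,0],"fingers":-1},{"linear":[0,0,0],"rotation":[0,0,0],"fingers":-1}]'|grep -E "tcp|force: \["
python3 - <<'E'
from fp import *
c=r.camera("wrist");print(fitp(c,"r",(622.4,-171.8,.075),(190,80,370,255),15))
E
```

```text
tcp_pos: [619.1, -172.7, 23.4]
force: [-1.4, -0.3, -0.4]
(array([ 6.19917e+02, -1.73323e+02,  5.70000e-02,  2.99130e+01,
       -1.51000e-01]), 'pitch deg', np.float64(-8.6), np.float64(0.007944527314784788))
tcp_pos: [619.7, -172.6, 23.7]
force: [0.1, -0.1, -0.1]
(array([ 6.19716e+02, -1.73245e+02,  7.10000e-02,  1.43860e+01,
        2.40000e-02]), 'pitch deg', np.float64(1.3), np.float64(0.005914262386485839))
```

The bracket is now flat at z 14.4, but sits slightly forward. I'll regrip at the right height and slide it back until it meets the post.

```bash
python3 -m pendant '[{"linear":[0,0,-0.008],"rotation":[0,0,0],"fingers":-1},{"linear":[0,0,-0.008],"rotation":[0,0,0],"fingers":-1},{"linear":[0,0,-0.008],"rotation":[0,0,0],"fingers":1},{"linear":[0,0,-0.008],"rotation":[0,0,0],"fingers":1},{"linear":[0,0,-0.008],"rotation":[0,0,0],"fingers":1},{"linear":[0,0,-0.008],"rotation":[0,0,0],"fingers":1},{"linear":[0,0,-0.008],"rotation":[0,0,0],"fingers":1},{"linear":[0,0,-0.008],"rotation":[0,0,0],"fingers":1},{"linear":[0,0,-0.008],"rotation":[0,0,0],"fingers":1},{"linear":[0,0,-0.008],"rotation":[0,0,0],"fingers":1}]' 20|grep -E "tcp|force: \[|gap"
for i in 1 2 3 4; do python3 -m pendant '[{"linear":[-0.001,0,0],"rotation":[0,0,0],"fingers":1},{"linear":[-0.001,0,0],"rotation":[0,0,0],"fingers":1},{"linear":[-0.001,0,0],"rotation":[0,0,0],"fingers":1}]'|grep -E "tcp|force: \["; done
python3 - <<'E'
from fp import *
c=r.camera("wrist");print(fitp(c,"r",(622.4,-171.8,.075),(190,80,370,255),15))
E
```

```text
tcp_pos: [619.5, -172.6, 31.5]
force: [-0.2, 0.2, -1.2]
finger_gap: 55.8
tcp_pos: [620.1, -172.6, 31.5]
force: [-2.4, -0.6, 1.9]
tcp_pos: [621.8, -172.4, 31.5]
force: [-1.2, -0.9, -0.9]
tcp_pos: [621.9, -172.4, 31.5]
force: [-5.1, 0.1, 1.8]
tcp_pos: [621.9, -172.4, 31.5]
force: [-8.4, 0.9, 5.7]
(array([ 6.21999e+02, -1.72386e+02,  8.10000e-02,  1.47010e+01,
        2.10000e-02]), 'pitch deg', np.float64(1.2), np.float64(0.007062450193024399))
```

Contact with the post at x≈622 puts the round jig's true origin at about (622,-172.4). The bracket is seated flat, so I'll release it and fetch clip1.

```bash
python3 -m pendant '[{"linear":[0.0015,0,0],"rotation":[0,0,0],"fingers":1},{"linear":[0.0015,0,0],"rotation":[0,0,0],"fingers":-1},{"linear":[0.0015,0,0],"rotation":[0,0,0],"fingers":-1},{"linear":[0.0015,0,0],"rotation":[0,0,0],"fingers":-1},{"linear":[0.0015,0,0],"rotation":[0,0,0],"fingers":-1},{"linear":[0.0015,0,-0.03],"rotation":[0,0,0],"fingers":-1},{"linear":[0.0015,0,-0.07],"rotation":[0,0,0],"fingers":-1},{"linear":[0.0015,0,-0.11],"rotation":[0,0,0],"fingers":-1},{"linear":[0.0015,0,-0.14],"rotation":[0,0,0],"fingers":-1},{"linear":[0.0015,0,-0.16],"rotation":[0,0,0],"fingers":-1}]'
python3 - <<'E'
from fp import *
c=r.camera("wrist");t=r.camera("top");
print(fitp(c,"r",(622,-172,.075),(150,60,410,230),15))
for k,p0 in [("t",(545.3,369.8,-.16)),("s",(430,254,0.02))]: print(k,fitb(k,p0,[t],m=8))
E
python3 d.py 430.2 -166.4 190 -86
```

```text
clock: 25.67
tcp_pos: [623.6, -172.9, 195.8]
tool_rot: [-0.119, 3.134, -0.002]
force: [0.1, 0.3, 0.8]
finger_gap: 91.7
gripper_force: 0.0
(array([ 6.21784e+02, -1.72374e+02,  8.40000e-02,  1.46940e+01,
        8.00000e-03]), 'pitch deg', np.float64(0.4), np.float64(0.037197995917609944))
t (array([ 5.44780209e+02,  3.69515912e+02, -1.58331185e-01]), np.float64(0.06994597453624996))
s (array([4.30186262e+02, 2.53711938e+02, 1.64316401e-02]), np.float64(0.03523948279002003))
lin [0.1934 0.0215 0.0048] rot [ 0.26  0.43 90.35]
tcp [ 624.6 -173.2  196.3] yaw 4.35 gap 91.6 gf 0.0 F [-0.2 -0.  -0.5] t 25.7667 j7 1.98
```

```bash
python3 -m pendant '[{"linear":[0.02,0,0],"rotation":[0,0,7.1],"fingers":-1},{"linear":[0.04,0,0],"rotation":[0,0,14.2],"fingers":-1},{"linear":[0.06,0,0],"rotation":[0,0,21.3],"fingers":-1},{"linear":[0.08,0.005,0],"rotation":[0,0,28.4],"fingers":-1},{"linear":[0.1,0.01,0],"rotation":[0,0,35.5],"fingers":-1},{"linear":[0.12,0.015,0],"rotation":[0,0,42.6],"fingers":-1},{"linear":[0.14,0.02,0],"rotation":[0,0,49.7],"fingers":-1},{"linear":[0.16,0.0215,0],"rotation":[0,0,56.8],"fingers":-1},{"linear":[0.18,0.0215,0.004],"rotation":[0,0,63.9],"fingers":-1},{"linear":[0.1934,0.0215,0.005],"rotation":[0,0,71],"fingers":-1}]' 30 >/dev/null
python3 -m pendant '[{"linear":[0,0,0],"rotation":[0,0,7.1],"fingers":-1},{"linear":[0,0,0],"rotation":[0,0,14.2],"fingers":-1},{"linear":[0,0,0],"rotation":[0,0,19.3],"fingers":-1},{"linear":[0,0,0],"rotation":[0,0,19.3],"fingers":-1},{"linear":[0,0,0],"rotation":[0,0,19.3],"fingers":-1},{"linear":[0,0,0],"rotation":[0,0,19.3],"fingers":-1}]'
python3 d.py 430.2 -166.4 114 -86
```

```text
clock: 27.1
tcp_pos: [427.5, -165.5, 186.4]
tool_rot: [-2.137, -2.302, 0.001]
force: [0.2, -0.5, -0.8]
finger_gap: 91.9
gripper_force: 0.0
lin [-0.0011  0.0026  0.0724] rot [-0.03  0.    0.25]
tcp [ 427.5 -165.5  186.4] yaw -85.75 gap 91.9 gf 0.0 F [ 0.2 -0.5 -0.8] t 27.1 j7 0.55
```

```bash
python3 -m pendant '[{"linear":[-0.001,0.0025,0.03],"rotation":[0,0,0],"fingers":-1},{"linear":[-0.001,0.0025,0.06],"rotation":[0,0,0],"fingers":-1},{"linear":[-0.001,0.0025,0.0724],"rotation":[0,0,0],"fingers":-1},{"linear":[-0.001,0.0025,0.0724],"rotation":[0,0,0],"fingers":-1},{"linear":[-0.001,0.0025,0.0724],"rotation":[0,0,0],"fingers":0.6},{"linear":[-0.001,0.0025,0.0724],"rotation":[0,0,0],"fingers":0.6},{"linear":[-0.001,0.0025,0.0724],"rotation":[0,0,0],"fingers":0.6},{"linear":[-0.001,0.0025,0.0724],"rotation":[0,0,0],"fingers":0.6},{"linear":[-0.001,0.0025,0.0724],"rotation":[0,0,0],"fingers":0.6},{"linear":[-0.001,0.0025,0.0724],"rotation":[0,0,0],"fingers":0.6}]' 30|grep -E "tcp|force|gap"
python3 -m pendant '[{"linear":[0,0,0],"rotation":[0,0,0],"fingers":0.6},{"linear":[0,0,0],"rotation":[0,0,0],"fingers":0.6},{"linear":[0,0,0],"rotation":[0,0,0],"fingers":0.6},{"linear":[0,0,0],"rotation":[0,0,0],"fingers":0.6},{"linear":[0,0,-0.03],"rotation":[0,0,0],"fingers":0.6},{"linear":[0,0,-0.06],"rotation":[0,0,0],"fingers":0.6},{"linear":[0,0,-0.09],"rotation":[0,0,0],"fingers":0.6},{"linear":[0,0,-0.11],"rotation":[0,0,0],"fingers":0.6},{"linear":[0,0,-0.11],"rotation":[0,0,0],"fingers":0.6},{"linear":[0,0,-0.11],"rotation":[0,0,0],"fingers":0.6}]'
python3 d.py 631 -171.7 200 -85.7
```

```text
tcp_pos: [430.6, -166.4, 114.7]
force: [-0.2, 0.7, -1.0]
finger_gap: 56.2
gripper_force: 8.1
clock: 28.77
tcp_pos: [430.8, -166.4, 224.9]
tool_rot: [2.14, 2.298, 0.003]
force: [-0.7, 0.4, -1.5]
finger_gap: 27.4
gripper_force: 29.9
lin [-0.0195  0.1993  0.0254] rot [ 0.14 -0.01 -0.22]
tcp [ 430.8 -166.4  224.9] yaw -85.92 gap 27.4 gf 29.936265349388123 F [-0.7  0.4 -1.5] t 28.7667 j7 0.5
```

```bash
python3 -m pendant '[{"linear":[-0.004,0.03,0],"rotation":[0,0,0],"fingers":0.6},{"linear":[-0.008,0.07,0],"rotation":[0,0,0],"fingers":0.6},{"linear":[-0.012,0.11,0],"rotation":[0,0,0],"fingers":0.6},{"linear":[-0.017,0.15,0],"rotation":[0,0,0],"fingers":0.6},{"linear":[-0.022,0.19,0],"rotation":[0,0,0],"fingers":0.6},{"linear":[-0.022,0.1995,0.02],"rotation":[0,0,0],"fingers":0.6},{"linear":[-0.022,0.1995,0.0254],"rotation":[0,0,0],"fingers":0.6},{"linear":[-0.022,0.1995,0.0254],"rotation":[0,0,0],"fingers":0.6},{"linear":[-0.022,0.1995,0.0254],"rotation":[0,0,0],"fingers":0.6},{"linear":[-0.022,0.1995,0.0254],"rotation":[0,0,0],"fingers":0.6}]' |grep -E "tcp|force|gap"
python3 d.py 631 -174.5 114 -85.7
```

```text
tcp_pos: [629.6, -174.9, 199.2]
force: [0.2, -0.1, -0.8]
finger_gap: 27.3
gripper_force: 29.9
lin [0.0003 0.0015 0.0852] rot [-0.02 -0.01 -0.33]
tcp [ 629.6 -174.9  199.2] yaw -86.03 gap 27.3 gf 29.936490654945374 F [ 0.2 -0.1 -0.8] t 29.6 j7 0.58
```

```bash
python3 -m pendant '[{"linear":[0,0.0015,0.03],"rotation":[0,0,0],"fingers":0.6},{"linear":[0,0.0015,0.05],"rotation":[0,0,0],"fingers":0.6},{"linear":[0,0.0015,0.07],"rotation":[0,0,0],"fingers":0.6},{"linear":[0,0.0015,0.0852],"rotation":[0,0,0],"fingers":0.6},{"linear":[0,0.0015,0.0852],"rotation":[0,0,0],"fingers":0.6},{"linear":[0,0.0015,0.0852],"rotation":[0,0,0],"fingers":0.6}]' |grep -E "tcp|force|gap"
python3 -m pendant '[{"linear":[0,0,0],"rotation":[0,0,0],"fingers":-0.3},{"linear":[0,0,0],"rotation":[0,0,0],"fingers":-0.3},{"linear":[0,0,0],"rotation":[0,0,0],"fingers":-1},{"linear":[0,0,0],"rotation":[0,0,0],"fingers":-1},{"linear":[0,0,0],"rotation":[0,0,0],"fingers":-1},{"linear":[0,0,0],"rotation":[0,0,0],"fingers":-1},{"linear":[0,0,0],"rotation":[0,0,0],"fingers":-1},{"linear":[0,0,0],"rotation":[0,0,0],"fingers":-1}]' |grep -E "tcp|force|gap"
python3 -m pendant '[{"linear":[0,0,-0.03],"rotation":[0,0,0],"fingers":-1},{"linear":[0,0,-0.06],"rotation":[0,0,0],"fingers":-1},{"linear":[0,0,-0.09],"rotation":[0,0,0],"fingers":-1},{"linear":[0,0,-0.11],"rotation":[0,0,0],"fingers":-1}]' |grep -E "tcp|force|gap"
python3 - <<'E'
from h import *
t=r.camera("wrist");s=r.camera("scene");np.save("pics/w8.npy",t)
cv2.imwrite("pics/w8.png",cv2.convertScaleAbs(np.hstack([cv2.resize(t["image"][:330],(400,300)),cv2.resize(s["image"][200:350,150:350],(400,300),interpolation=cv2.INTER_CUBIC)])[:,:,::-1],alpha=1.5))
E
python3 d.py 430 253.7 130 1
```

```text
tcp_pos: [631.7, -174.3, 114.4]
force: [0.2, 1.1, -0.6]
finger_gap: 27.1
gripper_force: 29.9
tcp_pos: [632.5, -174.3, 113.8]
force: [0.1, -0.3, 0.1]
finger_gap: 75.6
gripper_force: 0.0
tcp_pos: [633.1, -174.8, 226.8]
force: [0.8, 0.3, -0.0]
finger_gap: 91.9
gripper_force: 0.0
lin [ 0.4425 -0.1742  0.0959] rot [  0.22   0.38 -86.97]
tcp [ 634.2 -175.4  227.9] yaw -85.97 gap 92.0 gf 0.0 F [ 0.1 -0.3 -0.1] t 31.2 j7 0.56
```

View pics/w8.png

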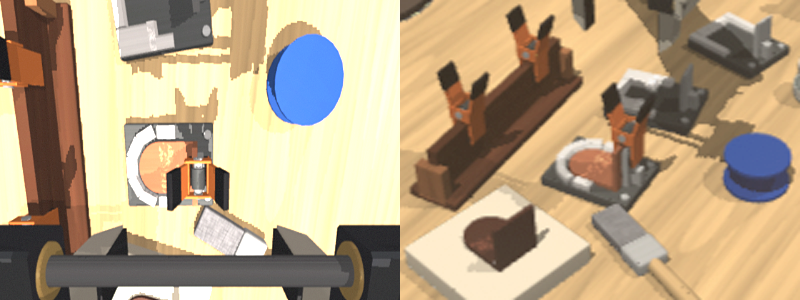

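Round bracket seated and clipped, and the done bracket stands on the slab at (500,240). I'll check the clip's lateral centring numerically.

Run:
```python
from h import *
c=np.load("pics/w8.npy",allow_pickle=True).item()
print("expected handles px", proj(c,w((622,-172.4,.075),[[9-29,-14,133],[9-29,14,133],[9+29,-14,133],[9+29,14,133],[9,0,85]])).round(0).tolist())
h=cv2.cvtColor(c["image"],cv2.COLOR_RGB2HSV).astype(int)
for u0,u1 in ((232,252),(298,322)):
    m=(h[160:310,u0:u1,2]<50);vv,uu=np.where(m);print("dark",u0+uu.min(),u0+uu.max(),160+np.percentile(vv,[1,50,99]))
```

```text
expected handles px [[235.0, 231.0], [234.0, 192.0], [318.0, 231.0], [319.0, 192.0], [277.0, 198.0]]
dark 232 251 [186. 208. 282.]
dark 298 321 [186. 208. 282.]
```

The clip is centred (expected handle rows 192–231, observed 185–229). Next is the square bracket.

```bash
python3 -m pendant '[{"linear":[0.035,-0.014,0],"rotation":[0,0,-7.1],"fingers":-1},{"linear":[0.07,-0.028,0],"rotation":[0,0,-14.2],"fingers":-1},{"linear":[0.105,-0.042,0],"rotation":[0,0,-21.3],"fingers":-1},{"linear":[0.14,-0.056,0],"rotation":[0,0,-28.4],"fingers":-1},{"linear":[0.175,-0.07,0],"rotation":[0,0,-35.5],"fingers":-1},{"linear":[0.21,-0.084,0],"rotation":[0,0,-42.6],"fingers":-1},{"linear":[0.245,-0.098,0],"rotation":[0,0,-49.7],"fingers":-1},{"linear":[0.28,-0.11,0],"rotation":[0,0,-56.8],"fingers":-1},{"linear":[0.315,-0.125,0],"rotation":[0,0,-63.9],"fingers":-1},{"linear":[0.35,-0.14,0],"rotation":[0,0,-71],"fingers":-1}]' 45 >/dev/null
python3 d.py 430 253.7 130 1
```

```text
lin [0.0574 0.0752 0.0933] rot [  0.   -0.  -15.6]
tcp [466.6 166.5 223.3] yaw -14.6 gap 91.5 gf 0.0 F [1.  0.1 0.3] t 32.0333 j7 0.95
```

```bash
python3 -m pendant '[{"linear":[0.02,0.025,0.03],"rotation":[0,0,-7],"fingers":-1},{"linear":[0.04,0.05,0.06],"rotation":[0,0,-14],"fingers":-1},{"linear":[0.0574,0.0752,0.0933],"rotation":[0,0,-15.6],"fingers":-1},{"linear":[0.0574,0.0752,0.0933],"rotation":[0,0,-15.6],"fingers":-1},{"linear":[0.0574,0.0752,0.0933],"rotation":[0,0,-15.6],"fingers":-1},{"linear":[0.0574,0.0752,0.0933],"rotation":[0,0,-15.6],"fingers":-1}]' |grep -E "tcp|force|gap"
python3 - <<'E'
from fp import *
c=r.camera("wrist");print(fitp(c,"s",(430.2,253.7,.016),(120,30,440,255),0)); print(fitb("s",(430.2,253.7,.016),[r.camera("top")],m=8))
E
python3 d.py 430 253.7 17 1
```

```text
tcp_pos: [431.9, 251.9, 130.1]
force: [-0.1, 0.2, 0.6]
finger_gap: 91.7
gripper_force: 0.0
(array([ 4.30415e+02,  2.52388e+02,  1.00000e-03,  1.52300e+00,
       -4.00000e-03]), 'pitch deg', np.float64(-0.2), np.float64(0.012339456191673467))
(array([4.29414588e+02, 2.53272682e+02, 7.41837829e-03]), np.float64(1.514027149321267))
lin [0.0032 0.0023 0.1142] rot [ 0.01  0.09 -0.49]
tcp [433.1 251.4 131.2] yaw 0.51 gap 91.7 gf 0.0 F [-0.5 -0.4 -0.1] t 32.6333 j7 1.04
```

```bash
python3 -m pendant '[{"linear":[0.0028,0.001,0.03],"rotation":[0,0,0],"fingers":-1},{"linear":[0.0028,0.001,0.06],"rotation":[0,0,0],"fingers":-1},{"linear":[0.0028,0.001,0.09],"rotation":[0,0,0],"fingers":-1},{"linear":[0.0028,0.001,0.1142],"rotation":[0,0,0],"fingers":-1},{"linear":[0.0028,0.001,0.1142],"rotation":[0,0,0],"fingers":-1},{"linear":[0.0028,0.001,0.1142],"rotation":[0,0,0],"fingers":-1},{"linear":[0.0028,0.001,0.1142],"rotation":[0,0,0],"fingers":1},{"linear":[0.0028,0.001,0.1142],"rotation":[0,0,0],"fingers":1},{"linear":[0.0028,0.001,0.1142],"rotation":[0,0,0],"fingers":1},{"linear":[0.0028,0.001,0.1142],"rotation":[0,0,0],"fingers":1}]' 50 |grep -E "tcp|force|gap"
python3 -m pendant '[{"linear":[0,0,0],"rotation":[0,0,0],"fingers":1},{"linear":[0,0,0],"rotation":[0,0,0],"fingers":1},{"linear":[0,0,0],"rotation":[0,0,0],"fingers":1},{"linear":[0,0,0],"rotation":[0,0,0],"fingers":1},{"linear":[0,0,-0.015],"rotation":[0,0,0],"fingers":1},{"linear":[0,0,-0.04],"rotation":[0,0,0],"fingers":1},{"linear":[0,0,-0.07],"rotation":[0,0,0],"fingers":1},{"linear":[0,0,-0.1],"rotation":[0,0,0],"fingers":1},{"linear":[0,0,-0.115],"rotation":[0,0,0],"fingers":1},{"linear":[0,0,-0.12],"rotation":[0,0,0],"fingers":1}]' |grep -E "tcp|force|gap"
python3 -m pendant '[{"linear":[0,0,0],"rotation":[0,0,0],"fingers":1},{"linear":[0,0,0],"rotation":[0,0,0],"fingers":1}]'|grep -E "tcp|force|gap"
python3 - <<'E'
from fp import *
c=r.camera("wrist");print(fitp(c,"s",(430.2,252.7,.0),(160,60,400,255),120))
E
python3 d.py 630 165 140 -12.3
```

```text
tcp_pos: [429.7, 253.9, 17.4]
force: [-0.1, 0.3, -0.6]
finger_gap: 69.6
gripper_force: 0.0
tcp_pos: [430.0, 254.2, 138.6]
force: [-0.0, 0.6, -2.4]
finger_gap: 55.3
gripper_force: 50.0
tcp_pos: [428.4, 253.2, 135.2]
force: [-0.0, 0.2, -2.6]
finger_gap: 55.6
gripper_force: 50.0
(array([4.29415e+02, 2.52968e+02, 1.20000e-02, 1.18140e+02, 1.80000e-02]), 'pitch deg', np.float64(1.0), np.float64(0.005682779525270045))
lin [-0.2008 -0.0903 -0.0055] rot [-0.09 -0.09 12.96]
tcp [428.1 253.  134.8] yaw 0.66 gap 55.5 gf 49.999412298202515 F [ 0.3 -0.2 -2.1] t 34.5167 j7 1.04
```

Run:
```python
from h import *
s=r.camera("scene");t=r.camera("top")
s["image"]=cv2.imread("pics/scene0.png")[:,:,::-1].copy();t["image"]=cv2.imread("pics/top0.png")[:,:,::-1].copy()
def jparts2(z): 
    return jparts(-94,8)+[ext(np.array([(-85,-38),(-22,-38),(-22,38),(-85,38)]),15,24)]
import h as H
H.jparts=lambda x0,zt: jparts2(zt)
for n,p in (("t",(605.5,-5.5,.205)),("s",(635.5,164,-.215))):
    for c in (s,t): print(n,fitj(c,p,8,m=4))
```

```text
t (array([ 6.01019904e+02, -3.97693099e-01,  1.95843459e-01]), np.float64(0.2268013954047877))
t (array([ 6.05731771e+02, -4.51493146e+00,  2.07586203e-01]), np.float64(0.039473190096832166))
s (array([ 6.31899001e+02,  1.69787180e+02, -2.24578625e-01]), np.float64(0.10695818150268957))
s (array([ 6.3582349e+02,  1.6464930e+02, -2.0975957e-01]), np.float64(0.03755666334330342))
```

```bash
python3 -m pendant '[{"linear":[-0.03,-0.015,-0.005],"rotation":[0,0,2],"fingers":1},{"linear":[-0.066,-0.03,-0.005],"rotation":[0,0,5],"fingers":1},{"linear":[-0.1,-0.045,-0.005],"rotation":[0,0,8],"fingers":1},{"linear":[-0.135,-0.06,-0.005],"rotation":[0,0,11],"fingers":1},{"linear":[-0.17,-0.076,-0.005],"rotation":[0,0,12.9],"fingers":1},{"linear":[-0.19,-0.086,-0.005],"rotation":[0,0,12.9],"fingers":1},{"linear":[-0.2009,-0.0912,-0.005],"rotation":[0,0,12.9],"fingers":1},{"linear":[-0.2009,-0.0912,-0.005],"rotation":[0,0,12.9],"fingers":1},{"linear":[-0.2009,-0.0912,-0.005],"rotation":[0,0,12.9],"fingers":1},{"linear":[-0.2009,-0.0912,-0.005],"rotation":[0,0,12.9],"fingers":1}]'|grep -E "tcp|force|gap"
python3 d.py 630.2 164.1 95 -12.2
python3 - <<'E'
from h import *
c=r.camera("wrist");np.save("pics/w9.npy",c)
h=cv2.cvtColor(c["image"],cv2.COLOR_RGB2HSV).astype(int)
M=((h[...,1]<50)|(cmask(c)>0)).astype(np.uint8)
p0=(633.5,164,-.213);P=jparts(-94,8)[:1]
bz=bracket("s",140-17)
p=np.vstack([proj(c,w(p0,q)) for q in P]);b=np.r_[np.maximum(p.min(0)-8,0),p.max(0)+8].astype(int);b[3]=min(b[3],235);print(b)
sub=cv2.morphologyEx(M[b[1]:b[3],b[0]:b[2]],cv2.MORPH_CLOSE,np.ones((5,5)));n,lab,st,_=cv2.connectedComponentsWithStats(sub)
M2=np.zeros(M.shape);M2[b[1]:b[3],b[0]:b[2]]=lab==1+st[1:,4].argmax()
print(fit([(c,M2,b)],p0,P))
cv2.imwrite("pics/w9.png",cv2.convertScaleAbs(c["image"][:,:,::-1],alpha=1.5))
E
```

```text
tcp_pos: [629.5, 165.3, 140.0]
force: [0.3, 0.3, -2.9]
finger_gap: 55.4
gripper_force: 50.0
lin [-0.0011 -0.001   0.045 ] rot [-0.03 -0.14 -0.01]
tcp [629.5 165.3 140. ] yaw -12.21 gap 55.4 gf 49.9995356798172 F [ 0.3  0.3 -2.9] t 35.45 j7 1.18
[208  77 349 235]
(array([ 6.35491264e+02,  1.63692452e+02, -1.95891639e-01]), np.float64(0.04282305236166903))
```

```bash
python3 -m pendant '[{"linear":[0,-0.0012,0.02],"rotation":[0,0,0],"fingers":1},{"linear":[0,-0.0012,0.04],"rotation":[0,0,0],"fingers":1},{"linear":[0,-0.0012,0.045],"rotation":[0,0,0],"fingers":1},{"linear":[0,-0.0012,0.045],"rotation":[0,0,0],"fingers":1},{"linear":[0,-0.0012,0.045],"rotation":[0,0,0],"fingers":1}]'|grep -E "tcp|force: \["
for i in 1 2 3; do python3 -m pendant '[{"linear":[0,0,0.005],"rotation":[0,0,0],"fingers":1},{"linear":[0,0,0.009],"rotation":[0,0,0],"fingers":1},{"linear":[0,0,0.012],"rotation":[0,0,0],"fingers":1},{"linear":[0,0,0.012],"rotation":[0,0,0],"fingers":1}]'|grep -E "tcp|force: \["; done
```

```text
tcp_pos: [630.3, 164.0, 96.6]
force: [-0.4, 0.1, -0.9]
tcp_pos: [630.3, 163.4, 83.7]
force: [1.0, 0.9, -2.9]
tcp_pos: [630.1, 163.2, 71.2]
force: [0.3, 0.1, -1.2]
tcp_pos: [630.2, 163.3, 59.3]
force: [-1.1, -0.6, -1.8]
```

```bash
for i in 1 2; do python3 -m pendant '[{"linear":[0,0,0.004],"rotation":[0,0,0],"fingers":1},{"linear":[0,0,0.007],"rotation":[0,0,0],"fingers":1},{"linear":[0,0,0.01],"rotation":[0,0,0],"fingers":1},{"linear":[0,0,0.01],"rotation":[0,0,0],"fingers":1}]'|grep -E "tcp|force: \["; done
for i in 1 2 3 4; do python3 -m pendant '[{"linear":[0,0,0.001],"rotation":[0,0,0],"fingers":1},{"linear":[0,0,0.002],"rotation":[0,0,0],"fingers":1},{"linear":[0,0,0.002],"rotation":[0,0,0],"fingers":1}]'|grep -E "tcp|force: \["; done
python3 - <<'E'
from fp import *
c=r.camera("wrist");print(fitp(c,"s",(631.3,163.8,-.21),(160,60,400,255),16))
E
```

```text
tcp_pos: [630.3, 163.3, 49.4]
force: [0.5, -0.1, -1.6]
tcp_pos: [630.2, 163.3, 39.4]
force: [-0.1, 0.8, -3.0]
tcp_pos: [630.6, 163.4, 38.0]
force: [1.1, -0.7, -2.3]
tcp_pos: [630.6, 163.4, 36.0]
force: [-0.8, -0.1, -1.8]
tcp_pos: [630.6, 163.4, 33.9]
force: [-0.5, -0.3, -2.8]
tcp_pos: [630.5, 163.4, 31.9]
force: [-0.1, -0.7, -2.2]
(array([ 6.31068e+02,  1.62943e+02, -2.11000e-01,  1.45310e+01,
        2.40000e-02]), 'pitch deg', np.float64(1.4), np.float64(0.005536969067030456))
```

```bash
for i in 1 2; do python3 -m pendant '[{"linear":[0,0,0.0006],"rotation":[0,0,0],"fingers":1},{"linear":[0,0,0.0006],"rotation":[0,0,0],"fingers":1},{"linear":[0,0,0.0006],"rotation":[0,0,0],"fingers":1}]'|grep -E "tcp|force: \["; done
for i in 1 2 3; do python3 -m pendant '[{"linear":[-0.001,0,0],"rotation":[0,0,0],"fingers":1},{"linear":[-0.001,0,0],"rotation":[0,0,0],"fingers":1},{"linear":[-0.001,0,0],"rotation":[0,0,0],"fingers":1}]'|grep -E "tcp|force: \["; done
python3 - <<'E'
from fp import *
c=r.camera("wrist");print(fitp(c,"s",(631.3,163.8,-.21),(160,60,400,255),16))
E
```

```text
tcp_pos: [630.8, 163.4, 31.7]
force: [-0.1, -0.3, -0.3]
tcp_pos: [630.8, 163.4, 31.7]
force: [-1.9, -0.4, 6.3]
tcp_pos: [631.0, 163.3, 31.7]
force: [-5.3, -0.9, 7.7]
tcp_pos: [631.6, 163.3, 31.6]
force: [-6.6, -0.1, 9.3]
tcp_pos: [632.5, 163.3, 31.6]
force: [-6.2, 0.1, 9.1]
(array([ 6.33045e+02,  1.62838e+02, -2.13000e-01,  1.43570e+01,
        2.70000e-02]), 'pitch deg', np.float64(1.6), np.float64(0.0046259721222263305))
```

```bash
for i in 1 2 3; do python3 -m pendant '[{"linear":[-0.0008,0,-0.0002],"rotation":[0,0,0],"fingers":1},{"linear":[-0.0008,0,-0.0002],"rotation":[0,0,0],"fingers":1},{"linear":[-0.0008,0,-0.0002],"rotation":[0,0,0],"fingers":1}]'|grep -E "tcp|force: \["; done
```

```text
tcp_pos: [632.5, 163.3, 31.6]
force: [-8.8, 0.5, 10.5]
tcp_pos: [632.5, 163.3, 31.7]
force: [-10.6, 0.2, 10.7]
tcp_pos: [632.6, 163.3, 31.7]
force: [-12.5, 0.5, 11.8]
```

```bash
python3 -m pendant '[{"linear":[0.0018,0,0.0002],"rotation":[0,0,0],"fingers":1},{"linear":[0.0018,0,0.0002],"rotation":[0,0,0],"fingers":-1},{"linear":[0.0018,0,0],"rotation":[0,0,0],"fingers":-1},{"linear":[0.0018,0,0],"rotation":[0,0,0],"fingers":-1},{"linear":[0.0018,0,0],"rotation":[0,0,0],"fingers":-1},{"linear":[0.0018,0,-0.03],"rotation":[0,0,0],"fingers":-1},{"linear":[0.0018,0,-0.07],"rotation":[0,0,0],"fingers":-1},{"linear":[0.0018,0,-0.11],"rotation":[0,0,0],"fingers":-1},{"linear":[0.0018,0,-0.14],"rotation":[0,0,0],"fingers":-1},{"linear":[0.0018,0,-0.16],"rotation":[0,0,0],"fingers":-1}]'|grep -E "tcp|force: \["
python3 - <<'E'
from fp import *
c=r.camera("wrist");print(fitp(c,"s",(633,163,-.21),(150,60,410,220),15))
c1=np.load("pics/w1.npy",allow_pickle=True).item()
for u,v,z in ((160,303,137),(247,300,137),(228,285,88)): print(back(c1,u*.7,v*.7,z).round(1))
E
python3 d.py 425 -93 190 -86
```

```text
tcp_pos: [635.7, 162.6, 195.6]
force: [0.4, 1.2, 0.2]
(array([ 6.33083e+02,  1.62919e+02, -2.04000e-01,  1.55520e+01,
       -0.00000e+00]), 'pitch deg', np.float64(-0.0), np.float64(0.018102930604304984))
[404.  -89.4 137. ]
[451.3 -87.9 137. ]
[425.8 -90.4  88. ]
lin [ 0.153  -0.2952  0.0061] rot [ 0.5   0.21 73.72]
tcp [637.2 162.9 198.6] yaw -12.28 gap 92.1 gf 0.0 F [ 1.8 -0.1  2.4] t 41.5667 j7 1.17
```

Square bracket is seated flat against its post. Fetching clip2 now.

```bash
python3 -m pendant '[{"linear":[0.016,-0.03,0],"rotation":[0,0,7.1],"fingers":-1},{"linear":[0.032,-0.06,0],"rotation":[0,0,14.2],"fingers":-1},{"linear":[0.048,-0.09,0],"rotation":[0,0,21.3],"fingers":-1},{"linear":[0.064,-0.12,0],"rotation":[0,0,28.4],"fingers":-1},{"linear":[0.08,-0.15,0],"rotation":[0,0,35.5],"fingers":-1},{"linear":[0.096,-0.18,0],"rotation":[0,0,42.6],"fingers":-1},{"linear":[0.112,-0.21,0],"rotation":[0,0,49.7],"fingers":-1},{"linear":[0.128,-0.24,0],"rotation":[0,0,56.8],"fingers":-1},{"linear":[0.144,-0.27,0],"rotation":[0,0,63.9],"fingers":-1},{"linear":[0.1536,-0.2923,0],"rotation":[0,0,71],"fingers":-1}]' 30 >/dev/null
python3 -m pendant '[{"linear":[0,0,0],"rotation":[0,0,2.7],"fingers":-1},{"linear":[0,0,0],"rotation":[0,0,2.7],"fingers":-1},{"linear":[0,0,0],"rotation":[0,0,2.7],"fingers":-1},{"linear":[0,0,0],"rotation":[0,0,2.7],"fingers":-1},{"linear":[0,0,0],"rotation":[0,0,2.7],"fingers":-1}]'|grep -E "tcp|force: \["
python3 d.py 425.3 -90 114 -86
```

```text
tcp_pos: [422.6, -89.8, 191.4]
force: [0.2, -0.2, 0.5]
lin [-0.0004  0.0027  0.0774] rot [-0.    0.01  0.21]
tcp [422.6 -89.8 191.4] yaw -85.79 gap 92.0 gf 0.0 F [ 0.2 -0.2  0.5] t 42.8167 j7 0.33
```

```bash
python3 -m pendant '[{"linear":[0,0.0027,0.03],"rotation":[0,0,0],"fingers":-1},{"linear":[0,0.0027,0.06],"rotation":[0,0,0],"fingers":-1},{"linear":[0,0.0027,0.0774],"rotation":[0,0,0],"fingers":-1},{"linear":[0,0.0027,0.0774],"rotation":[0,0,0],"fingers":-1},{"linear":[0,0.0027,0.0774],"rotation":[0,0,0],"fingers":0.6},{"linear":[0,0.0027,0.0774],"rotation":[0,0,0],"fingers":0.6},{"linear":[0,0.0027,0.0774],"rotation":[0,0,0],"fingers":0.6},{"linear":[0,0.0027,0.0774],"rotation":[0,0,0],"fingers":0.6},{"linear":[0,0.0027,0.0774],"rotation":[0,0,0],"fingers":0.6},{"linear":[0,0.0027,0.0774],"rotation":[0,0,0],"fingers":0.6}]' 30|grep -E "tcp|force|gap"
python3 -m pendant '[{"linear":[0,0,0],"rotation":[0,0,0],"fingers":0.6},{"linear":[0,0,0],"rotation":[0,0,0],"fingers":0.6},{"linear":[0,0,0],"rotation":[0,0,0],"fingers":0.6},{"linear":[0,0,0],"rotation":[0,0,0],"fingers":0.6},{"linear":[0,0,-0.03],"rotation":[0,0,0],"fingers":0.6},{"linear":[0,0,-0.06],"rotation":[0,0,0],"fingers":0.6},{"linear":[0,0,-0.09],"rotation":[0,0,0],"fingers":0.6},{"linear":[0,0,-0.11],"rotation":[0,0,0],"fingers":0.6},{"linear":[0,0,-0.11],"rotation":[0,0,0],"fingers":0.6},{"linear":[0,0,-0.11],"rotation":[0,0,0],"fingers":0.6}]'
python3 d.py 642 161 200 -102
```

```text
tcp_pos: [425.4, -90.2, 114.8]
force: [0.4, 0.3, -0.2]
finger_gap: 56.0
gripper_force: 8.1
clock: 44.48
tcp_pos: [425.3, -90.0, 224.7]
tool_rot: [2.14, 2.298, 0.003]
force: [-0.2, 0.0, -1.3]
finger_gap: 27.0
gripper_force: 30.0
lin [0.235  0.234  0.0254] rot [ 0.12 -0.06 16.08]
tcp [425.3 -90.  224.7] yaw -85.92 gap 27.0 gf 29.97378408908844 F [-0.2  0.  -1.3] t 44.4833 j7 0.29
```

```bash
python3 -m pendant '[{"linear":[0.028,0.028,0],"rotation":[0,0,4],"fingers":0.6},{"linear":[0.056,0.056,0],"rotation":[0,0,8],"fingers":0.6},{"linear":[0.084,0.084,0],"rotation":[0,0,12],"fingers":0.6},{"linear":[0.112,0.112,0],"rotation":[0,0,16],"fingers":0.6},{"linear":[0.14,0.14,0],"rotation":[0,0,16],"fingers":0.6},{"linear":[0.168,0.168,0],"rotation":[0,0,16],"fingers":0.6},{"linear":[0.196,0.196,0],"rotation":[0,0,16],"fingers":0.6},{"linear":[0.22,0.22,0],"rotation":[0,0,16],"fingers":0.6},{"linear":[0.235,0.234,0.02],"rotation":[0,0,16],"fingers":0.6},{"linear":[0.235,0.234,0.0254],"rotation":[0,0,16],"fingers":0.6}]' |grep -E "tcp|force|gap"
python3 -m pendant '[{"linear":[0,0,0],"rotation":[0,0,0],"fingers":0.6},{"linear":[0,0,0],"rotation":[0,0,0],"fingers":0.6},{"linear":[0,0,0],"rotation":[0,0,0],"fingers":0.6}]' |grep -E "tcp|force|gap"
python3 d.py 642 161 114 -102
```

```text
tcp_pos: [641.7, 165.9, 193.1]
force: [-1.6, -0.0, -2.3]
finger_gap: 27.0
gripper_force: 30.0
tcp_pos: [641.2, 158.9, 198.6]
force: [-0.6, -0.6, -1.1]
finger_gap: 26.7
gripper_force: 30.0
lin [0.0023 0.0004 0.0846] rot [-0.03  0.05 -0.07]
tcp [641.2 158.9 198.6] yaw -102.07 gap 26.7 gf 29.973689317703247 F [-0.6 -0.6 -1.1] t 45.5667 j7 -0.23
```

```bash
python3 -m pendant '[{"linear":[0.002,0.0004,0.03],"rotation":[0,0,0],"fingers":0.6},{"linear":[0.002,0.0004,0.05],"rotation":[0,0,0],"fingers":0.6},{"linear":[0.002,0.0004,0.07],"rotation":[0,0,0],"fingers":0.6},{"linear":[0.002,0.0004,0.0846],"rotation":[0,0,0],"fingers":0.6},{"linear":[0.002,0.0004,0.0846],"rotation":[0,0,0],"fingers":0.6},{"linear":[0.002,0.0004,0.0846],"rotation":[0,0,0],"fingers":0.6}]' |grep -E "tcp|force|gap"
python3 -m pendant '[{"linear":[0,0,0],"rotation":[0,0,0],"fingers":-0.3},{"linear":[0,0,0],"rotation":[0,0,0],"fingers":-0.3},{"linear":[0,0,0],"rotation":[0,0,0],"fingers":-1},{"linear":[0,0,0],"rotation":[0,0,0],"fingers":-1},{"linear":[0,0,0],"rotation":[0,0,0],"fingers":-1},{"linear":[0,0,0],"rotation":[0,0,0],"fingers":-1},{"linear":[0,0,0],"rotation":[0,0,0],"fingers":-1},{"linear":[0,0,0],"rotation":[0,0,0],"fingers":-1}]' |grep -E "tcp|force|gap"
python3 -m pendant '[{"linear":[0,0,-0.03],"rotation":[0,0,0],"fingers":-1},{"linear":[0,0,-0.06],"rotation":[0,0,0],"fingers":-1},{"linear":[0,0,-0.09],"rotation":[0,0,0],"fingers":-1},{"linear":[0,0,-0.11],"rotation":[0,0,0],"fingers":-1},{"linear":[0,0,-0.11],"rotation":[0,0,0],"fingers":-1}]' |grep -E "tcp|force|gap"
python3 - <<'E'
from h import *
c=r.camera("wrist");np.save("pics/w10.npy",c)
print("expected",proj(c,w((633.2,163,-.213),[[-20,-14,133],[-20,14,133],[38,-14,133],[38,14,133]])).round(0).tolist())
t=r.camera("top");s=r.camera("scene")
for cc in (t,s): print(fitb("t",(545.3,369.8,-.16),[cc],m=8),)
E
python3 d.py 545 369.5 135 -9.2
```

```text
tcp_pos: [642.2, 161.6, 114.7]
force: [-0.2, 0.1, -0.0]
finger_gap: 26.9
gripper_force: 30.0
tcp_pos: [642.5, 162.6, 114.3]
force: [-0.3, -1.0, -0.0]
finger_gap: 75.5
gripper_force: 0.0
tcp_pos: [644.9, 162.4, 229.3]
force: [0.5, -0.7, 0.4]
finger_gap: 91.6
gripper_force: 0.0
expected [[234.0, 238.0], [233.0, 199.0], [315.0, 238.0], [317.0, 199.0]]
(array([670.86927298, 318.61207133,  -0.71078189]), np.float64(1.0))
(array([ 5.85575417e+02,  3.45032217e+02, -1.19138184e-01]), np.float64(0.6098181301506109))
lin [ 0.1823 -0.1377  0.0888] rot [-2.000e-02 -3.000e-02 -9.275e+01]
tcp [642.1 162.6 223.7] yaw -101.95 gap 91.8 gf 0.0 F [-0.3 -1.1 -0.3] t 47.3 j7 -0.24
```

The tongue fit fails, either because it was knocked or because the arm hides it. I'll search for copper blobs.

Run:
```python
from h import *
t=r.camera("top");s=r.camera("scene")
for n,c in (("top",t),("scene",s)):
    k,lab,st,ce=cv2.connectedComponentsWithStats(cmask(c).astype(np.uint8))
    for i in range(1,k):
        if st[i,4]>80: print(n,st[i].tolist(),ce[i].round(0).tolist())
s=cv2.resize(s["image"][130:280,190:390],(400,300),interpolation=cv2.INTER_CUBIC);t=cv2.resize(t["image"][150:300,100:300],(400,300),interpolation=cv2.INTER_CUBIC)
cv2.imwrite("pics/w11.png",cv2.convertScaleAbs(np.hstack([s,t])[:,:,::-1],alpha=1.5))
```

```text
top [8, 109, 87, 55, 2567] [49.0, 137.0]
top [96, 128, 21, 12, 141] [107.0, 133.0]
top [340, 168, 17, 14, 87] [347.0, 173.0]
top [204, 175, 26, 35, 545] [218.0, 193.0]
top [333, 179, 22, 33, 525] [343.0, 196.0]
top [42, 191, 18, 11, 131] [51.0, 196.0]
top [402, 190, 23, 28, 479] [412.0, 204.0]
top [74, 227, 17, 9, 125] [82.0, 231.0]
top [22, 237, 19, 9, 138] [31.0, 241.0]
top [287, 240, 117, 33, 2319] [339.0, 256.0]
top [26, 325, 23, 22, 270] [37.0, 336.0]
scene [127, 0, 20, 12, 91] [136.0, 4.0]
scene [232, 2, 49, 111, 4138] [256.0, 57.0]
scene [173, 49, 21, 26, 160] [182.0, 62.0]
scene [282, 129, 14, 11, 137] [289.0, 134.0]
scene [380, 133, 18, 13, 130] [387.0, 139.0]
scene [408, 153, 30, 38, 952] [423.0, 172.0]
scene [303, 177, 46, 53, 743] [329.0, 205.0]
scene [155, 219, 86, 86, 1993] [194.0, 265.0]
scene [234, 251, 40, 45, 723] [255.0, 276.0]
scene [182, 303, 34, 28, 290] [193.0, 317.0]
```

View pics/w11.png

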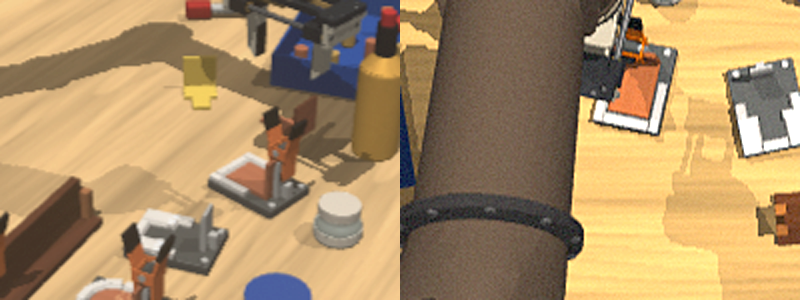

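The square clip is on. The arm hides the table in the top view, and the tongue's flange shows at a new scene position of about (342,184), so it was knocked. I'll move aside to relocate it.

```bash
python3 -m pendant '[{"linear":[-0.005,-0.02,-0.01],"rotation":[0,0,-7.1],"fingers":-1},{"linear":[-0.01,-0.04,-0.02],"rotation":[0,0,-14.2],"fingers":-1},{"linear":[-0.015,-0.06,-0.03],"rotation":[0,0,-21.3],"fingers":-1},{"linear":[-0.02,-0.08,-0.03],"rotation":[0,0,-28.4],"fingers":-1},{"linear":[-0.025,-0.1,-0.03],"rotation":[0,0,-35.5],"fingers":-1},{"linear":[-0.03,-0.12,-0.03],"rotation":[0,0,-42.6],"fingers":-1},{"linear":[-0.04,-0.14,-0.03],"rotation":[0,0,-49.7],"fingers":-1},{"linear":[-0.05,-0.16,-0.03],"rotation":[0,0,-56.8],"fingers":-1},{"linear":[-0.056,-0.18,-0.03],"rotation":[0,0,-63.9],"fingers":-1},{"linear":[-0.056,-0.205,-0.03],"rotation":[0,0,-71],"fingers":-1}]' 45|grep tcp
python3 -m pendant '[{"linear":[0,0,0],"rotation":[0,0,-7],"fingers":-1},{"linear":[0,0,0],"rotation":[0,0,-14],"fingers":-1},{"linear":[0,0,0],"rotation":[0,0,-20],"fingers":-1},{"linear":[0,0,0],"rotation":[0,0,-20],"fingers":-1}]'|grep tcp
python3 - <<'E'
from h import *
t=r.camera("top");s=r.camera("scene")
for n,c in (("top",t),("scene",s)):
    k,lab,st,ce=cv2.connectedComponentsWithStats(cmask(c).astype(np.uint8))
    for i in range(1,k):
        if st[i,4]>40 and ((n=="top" and 100<ce[i][0]<230 and ce[i][1]>170) or (n=="scene" and 270<ce[i][0]<370 and 150<ce[i][1]<240)): print(n,st[i].tolist(),ce[i].round(0).tolist())
best=min((fitb("t",(x,y,a),[t],m=12) for x in (560,590) for y in (335,365) for a in (-.4,-.15,.1)),key=lambda q:q[1]);print(best)
print(fitb("t",best[0],[s],m=8))
E
```

```text
tcp_pos: [429.1, 148.6, 253.3]
tcp_pos: [429.6, 150.1, 253.4]
top [204, 164, 26, 46, 693] [217.0, 190.0]
top [136, 192, 27, 35, 505] [149.0, 208.0]
scene [303, 177, 46, 53, 739] [329.0, 205.0]
(array([ 5.84041384e+02,  3.51979105e+02, -1.78778628e-01]), np.float64(0.10820423218792467))
(array([ 5.85871145e+02,  3.48658904e+02, -1.26805481e-01]), np.float64(0.6407570514836951))
```

```bash
python3 - <<'E'
from h import *
t=r.camera("top");h=cv2.cvtColor(t["image"],cv2.COLOR_RGB2HSV).astype(int)
m=((abs(h[...,0]-23)<5)&(h[...,1]>190)).astype(np.uint8)[100:200,90:190]
k,lab,st,ce=cv2.connectedComponentsWithStats(m);i=1+st[1:,4].argmax();print(st[i],ce[i])
b=(90,100,190,200);M=np.zeros(t["image"].shape[:2]);M[100:200,90:190]=cv2.morphologyEx((lab==i).astype(np.uint8),cv2.MORPH_CLOSE,np.ones((7,7)))
th=np.linspace(0,6.28,30)
for H in (130,160,190): print(H,fit([(t,M,b)],(690,330,0),[ext(36*np.c_[np.cos(th),np.sin(th)],0,H)]))
E
python3 d.py 584 352 200 -10
```

```text
[ 27  31  44  38 899] [51.11568409 50.95216908]
130 (array([706.17123574, 368.06901183,  -0.81324041]), np.float64(0.21166915918909937))
160 (array([ 7.00043102e+02,  3.60114145e+02, -5.52494801e-01]), np.float64(0.32548604187437685))
190 (array([6.91631129e+02, 3.48845359e+02, 1.04199458e-01]), np.float64(0.4900797607178464))
lin [-0.112   0.228   0.0534] rot [-0.04 -0.05 -1.18]
tcp [430.  150.1 253.6] yaw -11.18 gap 91.7 gf 0.0 F [-0.2 -0.6 -0.3] t 48.7167 j7 0.98
```

```bash
python3 -m pendant '[{"linear":[-0.015,0.033,0.01],"rotation":[0,0,0],"fingers":-1},{"linear":[-0.03,0.066,0.02],"rotation":[0,0,0],"fingers":-1},{"linear":[-0.048,0.1,0.04],"rotation":[0,0,0.9],"fingers":-1},{"linear":[-0.066,0.135,0.06],"rotation":[0,0,0.9],"fingers":-1},{"linear":[-0.083,0.17,0.08],"rotation":[0,0,0.9],"fingers":-1},{"linear":[-0.1,0.2,0.1],"rotation":[0,0,0.9],"fingers":-1},{"linear":[-0.112,0.228,0.115],"rotation":[0,0,0.9],"fingers":-1},{"linear":[-0.112,0.228,0.115],"rotation":[0,0,0.9],"fingers":-1},{"linear":[-0.112,0.228,0.115],"rotation":[0,0,0.9],"fingers":-1},{"linear":[-0.112,0.228,0.115],"rotation":[0,0,0.9],"fingers":-1}]' 50|grep tcp
python3 - <<'E'
from fp import *
c=r.camera("wrist");print(fitp(c,"t",(584,352,-.18),(100,30,460,255),0))
E
python3 d.py 584 352 17 -10
```

```text
tcp_pos: [583.4, 352.1, 138.4]
(array([ 5.84518e+02,  3.51167e+02, -1.67000e-01,  4.97000e-01,
       -3.00000e-03]), 'pitch deg', np.float64(-0.1), np.float64(0.01674711967901311))
lin [-0.0003  0.0004  0.1224] rot [-0.04  0.02 -1.99]
tcp [583.6 351.7 139.4] yaw -11.99 gap 92.0 gf 0.0 F [-0.6 -0.1  0.5] t 49.6 j7 0.91
```

```bash
python3 -m pendant '[{"linear":[-0.0005,0,0.03],"rotation":[0,0,-2],"fingers":-1},{"linear":[-0.0005,0,0.06],"rotation":[0,0,-2],"fingers":-1},{"linear":[-0.0005,0,0.09],"rotation":[0,0,-2],"fingers":-1},{"linear":[-0.0005,0,0.1224],"rotation":[0,0,-2],"fingers":-1},{"linear":[-0.0005,0,0.1224],"rotation":[0,0,-2],"fingers":-1},{"linear":[-0.0005,0,0.1224],"rotation":[0,0,-2],"fingers":-1},{"linear":[-0.0005,0,0.1224],"rotation":[0,0,-2],"fingers":1},{"linear":[-0.0005,0,0.1224],"rotation":[0,0,-2],"fingers":1},{"linear":[-0.0005,0,0.1224],"rotation":[0,0,-2],"fingers":1},{"linear":[-0.0005,0,0.1224],"rotation":[0,0,-2],"fingers":1}]' 50 |grep -E "tcp|force|gap"
python3 -m pendant '[{"linear":[0,0,0],"rotation":[0,0,0],"fingers":1},{"linear":[0,0,0],"rotation":[0,0,0],"fingers":1},{"linear":[0,0,0],"rotation":[0,0,0],"fingers":1},{"linear":[0,0,0],"rotation":[0,0,0],"fingers":1},{"linear":[0,0,-0.015],"rotation":[0,0,0],"fingers":1},{"linear":[0,0,-0.04],"rotation":[0,0,0],"fingers":1},{"linear":[0,0,-0.07],"rotation":[0,0,0],"fingers":1},{"linear":[0,0,-0.1],"rotation":[0,0,0],"fingers":1},{"linear":[0,0,-0.14],"rotation":[0,0,0],"fingers":1},{"linear":[0,0,-0.17],"rotation":[0,0,0],"fingers":1}]' |grep -E "tcp|force|gap"
python3 -m pendant '[{"linear":[0,0,-0.01],"rotation":[0,0,0],"fingers":1},{"linear":[0,0,-0.01],"rotation":[0,0,0],"fingers":1},{"linear":[0,0,-0.01],"rotation":[0,0,0],"fingers":1}]'|grep -E "tcp|force|gap"
python3 - <<'E'
from fp import *
c=r.camera("wrist");print(fitp(c,"t",(584,352,-.17),(160,60,400,255),180))
E
python3 d.py 500 150 195 0
```

```text
tcp_pos: [584.9, 353.3, 18.6]
force: [0.9, -0.5, -0.6]
finger_gap: 69.6
gripper_force: 0.0
tcp_pos: [583.9, 352.6, 188.9]
force: [1.5, 0.3, -2.3]
finger_gap: 55.6
gripper_force: 50.0
tcp_pos: [583.3, 352.5, 195.3]
force: [0.3, -0.2, -3.4]
finger_gap: 55.7
gripper_force: 50.0
(array([ 5.83743e+02,  3.52023e+02, -1.54000e-01,  1.77614e+02,
        1.10000e-02]), 'pitch deg', np.float64(0.7), np.float64(0.00971888606411268))
lin [ 4.690e-02 -2.134e-01 -2.000e-04] rot [-0.12 -0.17 -9.84]
tcp [582.7 352.2 194.2] yaw -9.84 gap 55.6 gf 49.999237060546875 F [-0.2  0.2 -4.4] t 51.5667 j7 0.92
```

```bash
python3 d.py 601.2 -6 195 11.8
```

```text
lin [-7.940e-02 -3.498e-01 -2.000e-04] rot [ -0.1   -0.18 -21.64]
tcp [582.7 352.2 194.2] yaw -9.84 gap 55.6 gf 49.999237060546875 F [-0.2  0.2 -4.4] t 51.5667 j7 0.92
```

```bash
python3 -m pendant '[{"linear":[-0.008,-0.036,0],"rotation":[0,0,-3],"fingers":1},{"linear":[-0.016,-0.072,0],"rotation":[0,0,-6],"fingers":1},{"linear":[-0.024,-0.108,0],"rotation":[0,0,-9],"fingers":1},{"linear":[-0.032,-0.144,0],"rotation":[0,0,-12],"fingers":1},{"linear":[-0.04,-0.18,0],"rotation":[0,0,-15],"fingers":1},{"linear":[-0.048,-0.216,0],"rotation":[0,0,-18],"fingers":1},{"linear":[-0.056,-0.252,0],"rotation":[0,0,-21.6],"fingers":1},{"linear":[-0.064,-0.288,0],"rotation":[0,0,-21.6],"fingers":1},{"linear":[-0.072,-0.32,0],"rotation":[0,0,-21.6],"fingers":1},{"linear":[-0.0794,-0.3498,0],"rotation":[0,0,-21.6],"fingers":1}]'|grep -E "tcp|force|gap"
python3 -m pendant '[{"linear":[0,0,0.02],"rotation":[0,0,0],"fingers":1},{"linear":[0,0,0.05],"rotation":[0,0,0],"fingers":1},{"linear":[0,0,0.075],"rotation":[0,0,0],"fingers":1},{"linear":[0,0,0.075],"rotation":[0,0,0],"fingers":1},{"linear":[0,0,0.075],"rotation":[0,0,0],"fingers":1}]'|grep -E "tcp|force|gap"
python3 d.py 601.2 -6 95 11.8
python3 - <<'E'
from fp import *
c=r.camera("wrist");print(fitp(c,"t",(601,-6,.2),(160,60,400,255),103))
h=cv2.cvtColor(c["image"],cv2.COLOR_RGB2HSV).astype(int)
M=((h[...,1]<50)|(cmask(c)>0)).astype(np.uint8)
p0=(605,-5.5,.206);P=jparts(-94,8)[:1]
p=np.vstack([proj(c,w(p0,q)) for q in P]);b=np.r_[np.maximum(p.min(0)-8,0),p.max(0)+8].astype(int);b[3]=min(b[3],220)
sub=cv2.morphologyEx(M[b[1]:b[3],b[0]:b[2]],cv2.MORPH_CLOSE,np.ones((5,5)));n,lab,st,_=cv2.connectedComponentsWithStats(sub)
M2=np.zeros(M.shape);M2[b[1]:b[3],b[0]:b[2]]=lab==1+st[1:,4].argmax()
print(fit([(c,M2,b)],p0,P))
E
```

```text
tcp_pos: [600.6, -8.0, 194.0]
force: [1.2, -0.1, -3.0]
finger_gap: 55.6
gripper_force: 50.0
tcp_pos: [600.1, -5.5, 119.1]
force: [0.3, 0.2, -2.8]
finger_gap: 55.5
gripper_force: 50.0
lin [-0.0012 -0.0007  0.0241] rot [ 0.04 -0.36 -0.06]
tcp [600.1  -5.5 119.1] yaw 11.74 gap 55.5 gf 49.999303221702576 F [ 0.3  0.2 -2.8] t 52.8167 j7 1.84
(array([ 6.00645e+02, -5.51000e+00,  2.26000e-01,  1.01664e+02,
        2.00000e-03]), 'pitch deg', np.float64(0.1), np.float64(0.009735711446245288))
(array([ 6.05215091e+02, -5.50614852e+00,  2.05423487e-01]), np.float64(0.01583330265598872))
```

```bash
python3 -m pendant '[{"linear":[-0.001,-0.0004,0.012],"rotation":[0,0,0.9],"fingers":1},{"linear":[-0.001,-0.0004,0.024],"rotation":[0,0,0.9],"fingers":1},{"linear":[-0.001,-0.0004,0.024],"rotation":[0,0,0.9],"fingers":1},{"linear":[-0.001,-0.0004,0.024],"rotation":[0,0,0.9],"fingers":1}]'|grep -E "tcp|force: \["
for i in 1 2 3; do python3 -m pendant '[{"linear":[0,0,0.005],"rotation":[0,0,0],"fingers":1},{"linear":[0,0,0.009],"rotation":[0,0,0],"fingers":1},{"linear":[0,0,0.012],"rotation":[0,0,0],"fingers":1},{"linear":[0,0,0.012],"rotation":[0,0,0],"fingers":1}]'|grep -E "tcp|force: \["; done
```

```text
tcp_pos: [602.9, -5.6, 97.1]
force: [-0.5, -0.3, -2.8]
tcp_pos: [603.1, -5.7, 85.1]
force: [-0.3, 0.5, -2.4]
tcp_pos: [603.1, -5.7, 72.9]
force: [-0.6, -0.5, -3.1]
tcp_pos: [603.1, -5.7, 60.9]
force: [-1.5, -0.7, -4.5]
```

```bash
python3 -m pendant '[{"linear":[0,0,0.004],"rotation":[0,0,0],"fingers":1},{"linear":[0,0,0.007],"rotation":[0,0,0],"fingers":1},{"linear":[0,0,0.01],"rotation":[0,0,0],"fingers":1},{"linear":[0,0,0.01],"rotation":[0,0,0],"fingers":1}]'|grep -E "tcp|force: \["; python3 d.py 601 -6 32 11
python3 - <<'E'
from fp import *
c=r.camera("wrist");print(fitp(c,"t",(602,-6,.2),(160,60,400,255),32))
E
```

```text
tcp_pos: [603.0, -5.8, 51.0]
force: [-3.0, -0.2, -5.3]
lin [0.002  0.0002 0.019 ] rot [ 0.   -0.05 -0.16]
tcp [603.   -5.8  51. ] yaw 10.84 gap 55.1 gf 49.99886512756348 F [-3.  -0.2 -5.3] t 54.5333 j7 1.85
(array([ 6.0349e+02, -5.9120e+00,  2.0900e-01,  3.4169e+01, -4.0000e-03]), 'pitch deg', np.float64(-0.2), np.float64(0.0075686681130754776))
```

It's lightly rubbing the post, so I'll shift 1.5 mm forward and continue.

```bash
python3 -m pendant '[{"linear":[0.0017,0,0],"rotation":[0,0,0],"fingers":1},{"linear":[0.0017,0,0.004],"rotation":[0,0,0],"fingers":1},{"linear":[0.0017,0,0.008],"rotation":[0,0,0],"fingers":1},{"linear":[0.0017,0,0.012],"rotation":[0,0,0],"fingers":1},{"linear":[0.0017,0,0.012],"rotation":[0,0,0],"fingers":1}]'|grep -E "tcp|force: \["
for i in 1 2 3; do python3 -m pendant '[{"linear":[0,0,0.001],"rotation":[0,0,0],"fingers":1},{"linear":[0,0,0.002],"rotation":[0,0,0],"fingers":1},{"linear":[0,0,0.002],"rotation":[0,0,0],"fingers":1}]'|grep -E "tcp|force: \["; done
python3 - <<'E'
from fp import *
c=r.camera("wrist");print(fitp(c,"t",(602,-6,.2),(160,60,400,255),16))
E
```

```text
tcp_pos: [601.6, -5.8, 38.9]
force: [0.2, -0.4, -3.9]
tcp_pos: [601.8, -6.0, 37.6]
force: [-0.5, 0.9, -2.8]
tcp_pos: [601.7, -6.0, 35.6]
force: [0.2, -0.0, -3.3]
tcp_pos: [601.6, -6.0, 33.5]
force: [0.5, -0.1, -3.3]
(array([ 6.01961e+02, -6.06300e+00,  2.12000e-01,  1.60230e+01,
        4.50000e-02]), 'pitch deg', np.float64(2.6), np.float64(0.007704868478334758))
```

```bash
for i in 1 2 3; do python3 -m pendant '[{"linear":[0,0,0.0008],"rotation":[0,0,0],"fingers":1},{"linear":[0,0,0.0008],"rotation":[0,0,0],"fingers":1},{"linear":[0,0,0.0008],"rotation":[0,0,0],"fingers":1}]'|grep -E "tcp|force: \["; done
for i in 1 2 3; do python3 -m pendant '[{"linear":[-0.0008,0,0],"rotation":[0,0,0],"fingers":1},{"linear":[-0.0008,0,0],"rotation":[0,0,0],"fingers":1},{"linear":[-0.0008,0,0],"rotation":[0,0,0],"fingers":1}]'|grep -E "tcp|force: \["; done
python3 - <<'E'
from fp import *
c=r.camera("wrist");print(fitp(c,"t",(602,-6,.2),(160,60,400,255),16))
E
```

```text
tcp_pos: [601.7, -6.1, 32.9]
force: [0.2, -0.3, -2.9]
tcp_pos: [601.9, -6.1, 32.3]
force: [-1.1, -0.2, -1.5]
tcp_pos: [602.0, -6.0, 32.3]
force: [-3.1, 0.4, 8.3]
tcp_pos: [602.1, -6.0, 32.3]
force: [-5.8, 0.2, 10.5]
tcp_pos: [602.2, -6.0, 32.2]
force: [-7.6, -0.4, 13.6]
tcp_pos: [602.2, -6.0, 32.2]
force: [-11.2, -0.5, 17.4]
(array([ 6.02153e+02, -6.09400e+00,  2.12000e-01,  1.48280e+01,
        4.70000e-02]), 'pitch deg', np.float64(2.7), np.float64(0.007566658763175479))
```

```bash
python3 -m pendant '[{"linear":[0.0024,0,-0.0025],"rotation":[0,0,0],"fingers":1},{"linear":[0.0014,0,-0.0025],"rotation":[0,0,0],"fingers":1},{"linear":[0.0014,0,-0.002],"rotation":[0,0,0],"fingers":1},{"linear":[0.0014,0,-0.001],"rotation":[0,0,0],"fingers":1},{"linear":[0.0014,0,-0.001],"rotation":[0,0,0],"fingers":1}]'|grep -E "tcp|force: \["
python3 -m pendant '[{"linear":[0,0,0],"rotation":[0,0,0],"fingers":-1},{"linear":[0,0,0],"rotation":[0,0,0],"fingers":-1},{"linear":[0,0,0],"rotation":[0,0,0],"fingers":-1},{"linear":[0,0,0],"rotation":[0,0,0],"fingers":-1},{"linear":[0,0,0],"rotation":[0,0,0],"fingers":-1},{"linear":[0,0,-0.03],"rotation":[0,0,0],"fingers":-1},{"linear":[0,0,-0.07],"rotation":[0,0,0],"fingers":-1},{"linear":[0,0,-0.11],"rotation":[0,0,0],"fingers":-1},{"linear":[0,0,-0.14],"rotation":[0,0,0],"fingers":-1},{"linear":[0,0,-0.16],"rotation":[0,0,0],"fingers":-1}]'|grep -E "tcp|force: \["
python3 - <<'E'
from fp import *
c=r.camera("wrist");print(fitp(c,"t",(602,-6,.2),(150,60,410,220),15))
E
python3 d.py 434 -239 190 -86
```

```text
tcp_pos: [603.0, -5.8, 32.3]
force: [-0.8, -0.4, 0.7]
tcp_pos: [604.0, -6.1, 196.2]
force: [-0.1, 0.4, 0.6]
(array([ 6.03107e+02, -5.97200e+00,  2.08000e-01,  1.58740e+01,
        2.00000e-03]), 'pitch deg', np.float64(0.1), np.float64(0.02485148174856633))
lin [ 0.2123 -0.1966  0.0074] rot [ 0.38  0.4  96.83]
tcp [605.5  -6.  199.1] yaw 10.83 gap 92.3 gf 0.0 F [1.9 0.1 2.2] t 58.65 j7 1.81
```

Tongue bracket is seated flat at (603.1,-6.0). Fetching clip3.

```bash
python3 -m pendant '[{"linear":[0.02,-0.018,0],"rotation":[0,0,7.1],"fingers":-1},{"linear":[0.04,-0.036,0],"rotation":[0,0,14.2],"fingers":-1},{"linear":[0.06,-0.055,0],"rotation":[0,0,21.3],"fingers":-1},{"linear":[0.08,-0.074,0],"rotation":[0,0,28.4],"fingers":-1},{"linear":[0.1,-0.093,0],"rotation":[0,0,35.5],"fingers":-1},{"linear":[0.12,-0.112,0],"rotation":[0,0,42.6],"fingers":-1},{"linear":[0.14,-0.13,0],"rotation":[0,0,49.7],"fingers":-1},{"linear":[0.16,-0.15,0],"rotation":[0,0,56.8],"fingers":-1},{"linear":[0.19,-0.17,0],"rotation":[0,0,63.9],"fingers":-1},{"linear":[0.2115,-0.1966,0],"rotation":[0,0,71],"fingers":-1}]' 30|grep tcp
python3 -m pendant '[{"linear":[0,0,0],"rotation":[0,0,7],"fingers":-1},{"linear":[0,0,0],"rotation":[0,0,14],"fingers":-1},{"linear":[0,0,0],"rotation":[0,0,21],"fingers":-1},{"linear":[0,0,0],"rotation":[0,0,25.8],"fingers":-1},{"linear":[0,0,0],"rotation":[0,0,25.8],"fingers":-1},{"linear":[0,0,0],"rotation":[0,0,25.8],"fingers":-1},{"linear":[0,0,0],"rotation":[0,0,25.8],"fingers":-1}]'|grep -E "tcp|force: \["
python3 d.py 435.2 -239 114 -86
```

```text
tcp_pos: [429.8, -238.8, 192.1]
tcp_pos: [432.0, -238.6, 192.3]
force: [-0.4, 0.3, -0.2]
lin [-0.0006  0.0032  0.0783] rot [-0.   -0.    0.24]
tcp [ 432.  -238.6  192.3] yaw -85.76 gap 92.1 gf 0.0 F [-0.4  0.3 -0.2] t 60.0667 j7 0.76
```

```bash
python3 -m pendant '[{"linear":[0,0.0032,0.03],"rotation":[0,0,0],"fingers":-1},{"linear":[0,0.0032,0.06],"rotation":[0,0,0],"fingers":-1},{"linear":[0,0.0032,0.0783],"rotation":[0,0,0],"fingers":-1},{"linear":[0,0.0032,0.0783],"rotation":[0,0,0],"fingers":-1},{"linear":[0,0.0032,0.0783],"rotation":[0,0,0],"fingers":0.6},{"linear":[0,0.0032,0.0783],"rotation":[0,0,0],"fingers":0.6},{"linear":[0,0.0032,0.0783],"rotation":[0,0,0],"fingers":0.6},{"linear":[0,0.0032,0.0783],"rotation":[0,0,0],"fingers":0.6},{"linear":[0,0.0032,0.0783],"rotation":[0,0,0],"fingers":0.6},{"linear":[0,0.0032,0.0783],"rotation":[0,0,0],"fingers":0.6}]' 30|grep -E "tcp|force|gap"
python3 -m pendant '[{"linear":[0,0,0],"rotation":[0,0,0],"fingers":0.6},{"linear":[0,0,0],"rotation":[0,0,0],"fingers":0.6},{"linear":[0,0,0],"rotation":[0,0,0],"fingers":0.6},{"linear":[0,0,0],"rotation":[0,0,0],"fingers":0.6},{"linear":[0,0,-0.03],"rotation":[0,0,0],"fingers":0.6},{"linear":[0,0,-0.06],"rotation":[0,0,0],"fingers":0.6},{"linear":[0,0,-0.09],"rotation":[0,0,0],"fingers":0.6},{"linear":[0,0,-0.115],"rotation":[0,0,0],"fingers":0.6},{"linear":[0,0,-0.115],"rotation":[0,0,0],"fingers":0.6},{"linear":[0,0,-0.115],"rotation":[0,0,0],"fingers":0.6}]'|grep -E "tcp|force|gap"
python3 d.py 612.2 -4.1 200 -78.2
```

```text
tcp_pos: [435.8, -238.6, 114.7]
force: [2.1, -0.2, 0.3]
finger_gap: 56.6
gripper_force: 8.1
tcp_pos: [435.9, -238.7, 230.0]
force: [0.1, 0.4, -1.3]
finger_gap: 27.0
gripper_force: 30.0
lin [0.2215 0.1924 0.0304] rot [ 0.15  0.03 -7.73]
tcp [ 435.9 -238.7  230. ] yaw -85.93 gap 27.0 gf 29.959512948989868 F [ 0.1  0.4 -1.3] t 61.7333 j7 0.71
```

```bash
python3 -m pendant '[{"linear":[0.03,0.026,0],"rotation":[0,0,-3],"fingers":0.6},{"linear":[0.06,0.052,0],"rotation":[0,0,-6],"fingers":0.6},{"linear":[0.09,0.078,0],"rotation":[0,0,-7.7],"fingers":0.6},{"linear":[0.12,0.104,0],"rotation":[0,0,-7.7],"fingers":0.6},{"linear":[0.15,0.13,0],"rotation":[0,0,-7.7],"fingers":0.6},{"linear":[0.18,0.156,0],"rotation":[0,0,-7.7],"fingers":0.6},{"linear":[0.205,0.18,0],"rotation":[0,0,-7.7],"fingers":0.6},{"linear":[0.2215,0.1924,0.03],"rotation":[0,0,-7.7],"fingers":0.6},{"linear":[0.2215,0.1924,0.03],"rotation":[0,0,-7.7],"fingers":0.6},{"linear":[0.2215,0.1924,0.03],"rotation":[0,0,-7.7],"fingers":0.6}]' |grep -E "tcp|force|gap"
python3 -m pendant '[{"linear":[0,0,0],"rotation":[0,0,0],"fingers":0.6},{"linear":[0,0,0],"rotation":[0,0,0],"fingers":0.6},{"linear":[0,0,0],"rotation":[0,0,0],"fingers":0.6}]' |grep -E "tcp|force|gap"
python3 d.py 612.2 -4.1 114 -78.2
```

```text
tcp_pos: [610.0, -2.3, 195.4]
force: [-0.8, -1.3, -0.9]
finger_gap: 27.2
gripper_force: 30.0
tcp_pos: [611.4, -5.5, 199.7]
force: [-0.5, -0.9, -0.5]
finger_gap: 27.1
gripper_force: 30.0
lin [0.0012 0.001  0.0857] rot [ 0.05  0.01 -0.17]
tcp [611.4  -5.5 199.7] yaw -78.37 gap 27.1 gf 29.959532618522644 F [-0.5 -0.9 -0.5] t 62.8167 j7 0.43
```

```bash
python3 -m pendant '[{"linear":[0.001,0.001,0.03],"rotation":[0,0,0],"fingers":0.6},{"linear":[0.001,0.001,0.05],"rotation":[0,0,0],"fingers":0.6},{"linear":[0.001,0.001,0.07],"rotation":[0,0,0],"fingers":0.6},{"linear":[0.001,0.001,0.0857],"rotation":[0,0,0],"fingers":0.6},{"linear":[0.001,0.001,0.0857],"rotation":[0,0,0],"fingers":0.6},{"linear":[0.001,0.001,0.0857],"rotation":[0,0,0],"fingers":0.6}]' |grep -E "tcp|force|gap"
python3 -m pendant '[{"linear":[0,0,0],"rotation":[0,0,0],"fingers":-0.3},{"linear":[0,0,0],"rotation":[0,0,0],"fingers":-0.3},{"linear":[0,0,0],"rotation":[0,0,0],"fingers":-1},{"linear":[0,0,0],"rotation":[0,0,0],"fingers":-1},{"linear":[0,0,0],"rotation":[0,0,0],"fingers":-1},{"linear":[0,0,0],"rotation":[0,0,0],"fingers":-1},{"linear":[0,0,0],"rotation":[0,0,0],"fingers":-1},{"linear":[0,0,0],"rotation":[0,0,0],"fingers":-1}]' |grep -E "tcp|force|gap"
python3 -m pendant '[{"linear":[0,0,-0.03],"rotation":[0,0,0],"fingers":-1},{"linear":[0,0,-0.06],"rotation":[0,0,0],"fingers":-1},{"linear":[0,0,-0.09],"rotation":[0,0,0],"fingers":-1},{"linear":[0,-0.04,-0.12],"rotation":[0,0,0],"fingers":-1},{"linear":[0,-0.08,-0.14],"rotation":[0,0,0],"fingers":-1},{"linear":[0,-0.12,-0.14],"rotation":[0,0,0],"fingers":-1},{"linear":[0,-0.16,-0.14],"rotation":[0,0,0],"fingers":-1},{"linear":[0,-0.19,-0.14],"rotation":[0,0,0],"fingers":-1},{"linear":[0,-0.19,-0.14],"rotation":[0,0,0],"fingers":-1}]' |grep -E "tcp|force|gap"
python3 - <<'E'
from h import *
t=r.camera("top")["image"];s=r.camera("scene")["image"]
t=cv2.resize(t[130:280,150:350],(400,300),interpolation=cv2.INTER_CUBIC);s=cv2.resize(s[180:345,150:370],(400,300),interpolation=cv2.INTER_CUBIC)
cv2.imwrite("pics/w12.png",cv2.convertScaleAbs(np.hstack([s,t])[:,:,::-1],alpha=1.5))
E
```

```text
tcp_pos: [612.1, -3.5, 113.8]
force: [-0.4, -0.1, -1.1]
finger_gap: 26.9
gripper_force: 30.0
tcp_pos: [612.5, -2.8, 113.5]
force: [0.0, -0.1, 0.3]
finger_gap: 75.8
gripper_force: 0.0
tcp_pos: [419.5, -43.6, 252.8]
force: [-1.4, -0.5, -1.0]
finger_gap: 91.9
gripper_force: 0.0
```

View pics/w12.png

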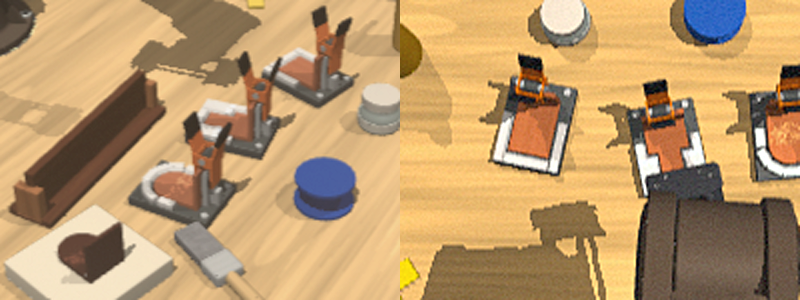

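All three raw brackets are seated in their jigs with clips over flange and post. The finished bracket stands on the slab and the rail is empty, so I'm handing in.

```bash
python3 -m pendant '[{"linear":[0,0,0],"rotation":[0,0,0],"fingers":-1},{"linear":[0,0,0],"rotation":[0,0,0],"fingers":-1},{"linear":[0,0,0],"rotation":[0,0,0],"fingers":-1}]' >/dev/null; python3 -c "from cell import r; print(r.sign_off())"
```

```text
the job is handed in; nothing more can be done
None
```

I handed the job in after about 65 s of robot time: the finished bracket stands on the slab, and the square, round and tongue brackets are each seated in their jig under a clip, so no clip was left over for the rail (the round bracket tilted going in and the tongue one was knocked aside; I corrected both).

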